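Crib-stack painted slats and send them between the drying lamps

ROBOT

A 7-joint arm with a two-finger parallel gripper is mounted at the origin on the work surface. World frame = base frame: x ahead of the robot, y to its left, z up, the work surface at z = 0. Lengths are in m, angles in rad, forces in N, time in s.
With the tool pointing down it reaches from about 0.4 to 0.85 m from the base axis. Payload 10.4 kg.
Tool frame: the origin (TCP) lies between the finger pads; the fingertips stand 22 mm ahead of it and the grasp point (between the pads) lies 3 mm ahead of it; z points along the fingers, y is the line along which they close (so a half turn about z gives the same grasp; the last joint's range is limited). The gripper opens to 87 mm and grips with 3 to 60 N. Pads are 19 mm wide; open, the fingers measure 117 mm over their backs; the gripper's body (75 mm by 190 mm) begins 51 mm behind the grasp point.
Start: joints at [-1.345, 0.332, -0.065, 1.46, 0.022, 1.35, -0.088], TCP at [0.154, 0.606, 0.245] pointing down, gripper open.
Joint ranges: [-2.6, 2.6], [-0.5, 2.12], [-1.47, 1.34], [0.16, 2.42], [-1.27, 4.41], [0.06, 2.06], [-2.6, 2.6]. Speed limits (rad/s): [2.22, 2.22, 2.79, 2.79, 3.14, 3.14, 3.14].

INTERFACE

Orientations are given as a unit quaternion [x, y, z, w].
In Python, from plant import robot gives the robot as it stands.
- The arm moves only by the tool arm_command, never from a script. Its argument "moves" is a list of rows, each an object with "travel": the shift along the tool's x, y, z normalised to -1 to 1, where 1 is 0.04 m, a list of three; "turn": the turn, a rotation vector about the tool's x, y, z normalised to -1 to 1, where 1 is pi rad, a list of three; "gripper": the opening, from 0 (shut) to 1 (fully open). In form: [{"travel": [dx, dy, dz], "turn": [wx, wy, wz], "gripper": gripper}, ...]. A call has 1 to 20 rows; each row shifts and turns the commanded pose from where the row before left it, along the tool's axes as they then stand; what a row does not reach is not made up. A row lasts 1/8 s, in which the tool goes at most 62.5 mm and 10.7 degrees, less where a joint would pass 70% of its speed; a pose out of reach is approached as far as the arm can. A call with a number of a shift or a turn outside -1 to 1 is refused whole. A call with a gripper value outside its range is refused whole. The fingers move at their own pace and stop on an object; "grip_force" is the grip in N (left out, the last holds). Time passes only in rows, so rows that do not move let the fingers close. It gives the time, the measured TCP pose, the force, the opening and the grip force at its end, in the units of the state.
- robot.observe(): the state, without advancing time (a new reading comes with each control period).
- robot.read_camera(name): name is "side" or "top" or "wrist"; returns a dict with "pixels" (400x640x3 uint8, red, green, blue), "z_map" (400x640 float32, m along the optical axis (not along the pixel's ray), 0 where there is no reading), "mtx" (3x3 intrinsics, pixels), "D" ([k1, k2, p1, p2, k3] as OpenCV has them; the pictures are not rectified), "rvec" (rotation vector, rad) and "tvec" (3), from world to camera coordinates, as OpenCV has them; the wrist camera has in their place "tool_from_camera" (4x4, takes a point from camera to tool coordinates, whose origin is the TCP and whose axes are the flange's). Camera axes: x right, y down, z forward; pixel columns grow to the right and rows downward; lengths in m; the calibration is good to about 2 mm. A picture is of the moment at which its call begins: read the wrist's pose just before it.
- robot.hand_in(): hands the job in; it is judged then, once.
The state is a dict: "t": time; "joints": joint angles; "dq": joint speeds; "effort": joint torques, N m; "position": TCP position; "tool_rot": TCP orientation; "ft_force": force on the tool from outside, world axes, zero at the start; "wrist_torque": the same for the moment, N m; "grip_width": opening from 0.0 (shut) to 1.0 (fully open); "grip_force": force on a finger pad.
Only numpy, scipy, OpenCV 4.12 (cv2) and the standard library are available. Lean on these libraries where they do the work, as an engineer would, in place of code of your own. Each camera call takes 0.05 s, during which the arm holds its last target. There are 200 camera calls.

TASK

Pull the drying sledge all the way out, then stack all the painted slats on it as an open crosswise tower: two parallel slats to a layer, one towards either edge of the deck, the first two on the pink stripes and each layer square across the one below (with an odd number, the last slat lies alone in one of the two places of its layer). Then slide the loaded sledge fully home between the two lamp heads by its handle with the tower standing, and only then press the red treadle down to its stop to start the lamps, and let it come up again. Leave the other things on the bench where they are.

Things in the scene. Friction and masses are not known exactly. Their poses are not given: they have to be found in the camera images.
- sledge (a joint): plywood sledge that slides on a straight track, value in m: 0 = pulled fully out (loading place, stop), 0.25 = fully home between the two drying lamp heads (stop). It moves along +y of its own deck frame, with about 3 N of friction, and stays where it is left. At 0.25 the tower stands between the heads.
- deck (a point): centre of the sledge's upper face, z up, moving with the sledge. The deck is 150 x 150 mm and its top lies 24 mm over the bench; its y axis is the direction of travel to the lamps, x runs across the travel. Two pink stripes 26 mm wide on it, along x at y = +38 and -38 mm, show where the first two slats lie.
- handle (a point): grip point on the sledge's black upright round handle, 22 mm thick, standing behind the deck at deck x = 0, y = -150 mm. The post's top is 18 mm above this point; the flat steel arm that joins it to the deck (30 mm wide) has its top 37 mm below the point.
- dryer: fixed drying unit: flat track plate 120 mm wide, 4 mm high, with a white lamp head (amber tubes) on either side near its far end. Origin on the bench under the deck's centre when the sledge is fully out; axes parallel to the deck's. Heads at x = -140 and 140 mm, y = 270 mm in this frame, 26 x 60 mm, 85 mm high; 249 mm free between them; open above. The track spans y = -135 to 365 mm.
- treadle (a joint): red spring treadle, hinged at one end: 0 = up at rest, 0.22 rad = down at its stop. About 3 N on the pad starts it, about 10 N holds it at the stop; it springs back up when let go.
- pad (a point): centre of the black rubber pad (50 x 58 mm) on top of the treadle's free end, 86 mm from its hinge measured along the bench; about 52 mm over the bench when up, sinking about 20 mm to the stop. Press here from above. Its x axis points horizontally to the hinge when the treadle is up; the treadle's base plate is 150 x 85 mm.
- slat0: painted wooden slat with bright bands near its ends, pink, 120 x 24 x 15 mm (x along it, y its width, z its thickness), origin at its very centre, about 30 g; lies flat on the bench at the start. May be absent (4 to 6 slats are there). All slats are interchangeable.
- slat1: painted wooden slat with bright bands near its ends, teal, 120 x 24 x 15 mm (x along it, y its width, z its thickness), origin at its very centre, about 30 g; lies flat on the bench at the start. May be absent (4 to 6 slats are there). All slats are interchangeable.
- slat2: painted wooden slat with bright bands near its ends, violet, 120 x 24 x 15 mm (x along it, y its width, z its thickness), origin at its very centre, about 30 g; lies flat on the bench at the start. May be absent (4 to 6 slats are there). All slats are interchangeable.
- slat3: painted wooden slat with bright bands near its ends, teal, 120 x 24 x 15 mm (x along it, y its width, z its thickness), origin at its very centre, about 30 g; lies flat on the bench at the start. May be absent (4 to 6 slats are there). All slats are interchangeable.
- slat4: painted wooden slat with bright bands near its ends, pink, 120 x 24 x 15 mm (x along it, y its width, z its thickness), origin at its very centre, about 30 g; lies flat on the bench at the start. May be absent (4 to 6 slats are there). All slats are interchangeable.
- slat5: painted wooden slat with bright bands near its ends, violet, 120 x 24 x 15 mm (x along it, y its width, z its thickness), origin at its very centre, about 30 g; lies flat on the bench at the start. May be absent (4 to 6 slats are there). All slats are interchangeable.
- pot_red: small red paint pot, 34 mm wide, 42 mm high, origin under its centre (bystander)
- pot_pink: small pink paint pot, same size (bystander)
- pot_blue: small blue paint pot, same size (bystander)
- tape: roll of masking tape lying flat, 100 mm across, 24 mm high (bystander)
- phone: black phone lying flat, 150 x 72 x 9 mm (bystander)
- blank: rounded wooden carving blank, 70 x 45 x 30 mm (bystander)
Mind the look-alikes: they are no part of the job. What is shaped like the slat5 but green or white is not meant. What is shaped like the slat1 but green or white is not meant.

How it is judged:
On the way, in this order (a step that is already met when the one before it is completed fails the run):
1. the sledge is pulled fully out (within 10 mm of its stop) (value of joint sledge below 0.01 m), for 0.2 s.
2. all slats that are there are stacked crosswise on the pulled-out sledge, and released (((z of slat0 in the frame of deck between 0.0025 and 0.0435 m and (z of slat0 in the frame of deck below 0.0135 m or z of slat0 in the frame of deck above 0.0325 m) and x of slat0 in the frame of deck between -0.02 and 0.02 m and angle between the x axis of slat0 and the x axis of deck, either way round below 0.2 rad and y of slat0 in the frame of deck between -0.055 and 0.055 m and (y of slat0 in the frame of deck above 0.023 m or y of slat0 in the frame of deck below -0.023 m)) or (z of slat0 in the frame of deck between 0.0175 and 0.0285 m and y of slat0 in the frame of deck between -0.02 and 0.02 m and angle between the x axis of slat0 and the y axis of deck, either way round below 0.2 rad and x of slat0 in the frame of deck between -0.055 and 0.055 m and (x of slat0 in the frame of deck above 0.023 m or x of slat0 in the frame of deck below -0.023 m))) and ((z of slat1 in the frame of deck between 0.0025 and 0.0435 m and (z of slat1 in the frame of deck below 0.0135 m or z of slat1 in the frame of deck above 0.0325 m) and x of slat1 in the frame of deck between -0.02 and 0.02 m and angle between the x axis of slat1 and the x axis of deck, either way round below 0.2 rad and y of slat1 in the frame of deck between -0.055 and 0.055 m and (y of slat1 in the frame of deck above 0.023 m or y of slat1 in the frame of deck below -0.023 m)) or (z of slat1 in the frame of deck between 0.0175 and 0.0285 m and y of slat1 in the frame of deck between -0.02 and 0.02 m and angle between the x axis of slat1 and the y axis of deck, either way round below 0.2 rad and x of slat1 in the frame of deck between -0.055 and 0.055 m and (x of slat1 in the frame of deck above 0.023 m or x of slat1 in the frame of deck below -0.023 m))) and ((z of slat2 in the frame of deck between 0.0025 and 0.0435 m and (z of slat2 in the frame of deck below 0.0135 m or z of slat2 in the frame of deck above 0.0325 m) and x of slat2 in the frame of deck between -0.02 and 0.02 m and angle between the x axis of slat2 and the x axis of deck, either way round below 0.2 rad and y of slat2 in the frame of deck between -0.055 and 0.055 m and (y of slat2 in the frame of deck above 0.023 m or y of slat2 in the frame of deck below -0.023 m)) or (z of slat2 in the frame of deck between 0.0175 and 0.0285 m and y of slat2 in the frame of deck between -0.02 and 0.02 m and angle between the x axis of slat2 and the y axis of deck, either way round below 0.2 rad and x of slat2 in the frame of deck between -0.055 and 0.055 m and (x of slat2 in the frame of deck above 0.023 m or x of slat2 in the frame of deck below -0.023 m))) and ((z of slat3 in the frame of deck between 0.0025 and 0.0435 m and (z of slat3 in the frame of deck below 0.0135 m or z of slat3 in the frame of deck above 0.0325 m) and x of slat3 in the frame of deck between -0.02 and 0.02 m and angle between the x axis of slat3 and the x axis of deck, either way round below 0.2 rad and y of slat3 in the frame of deck between -0.055 and 0.055 m and (y of slat3 in the frame of deck above 0.023 m or y of slat3 in the frame of deck below -0.023 m)) or (z of slat3 in the frame of deck between 0.0175 and 0.0285 m and y of slat3 in the frame of deck between -0.02 and 0.02 m and angle between the x axis of slat3 and the y axis of deck, either way round below 0.2 rad and x of slat3 in the frame of deck between -0.055 and 0.055 m and (x of slat3 in the frame of deck above 0.023 m or x of slat3 in the frame of deck below -0.023 m))) and ((z of slat4 in the frame of deck between 0.0025 and 0.0435 m and (z of slat4 in the frame of deck below 0.0135 m or z of slat4 in the frame of deck above 0.0325 m) and x of slat4 in the frame of deck between -0.02 and 0.02 m and angle between the x axis of slat4 and the x axis of deck, either way round below 0.2 rad and y of slat4 in the frame of deck between -0.055 and 0.055 m and (y of slat4 in the frame of deck above 0.023 m or y of slat4 in the frame of deck below -0.023 m)) or (z of slat4 in the frame of deck between 0.0175 and 0.0285 m and y of slat4 in the frame of deck between -0.02 and 0.02 m and angle between the x axis of slat4 and the y axis of deck, either way round below 0.2 rad and x of slat4 in the frame of deck between -0.055 and 0.055 m and (x of slat4 in the frame of deck above 0.023 m or x of slat4 in the frame of deck below -0.023 m))) and ((z of slat5 in the frame of deck between 0.0025 and 0.0435 m and (z of slat5 in the frame of deck below 0.0135 m or z of slat5 in the frame of deck above 0.0325 m) and x of slat5 in the frame of deck between -0.02 and 0.02 m and angle between the x axis of slat5 and the x axis of deck, either way round below 0.2 rad and y of slat5 in the frame of deck between -0.055 and 0.055 m and (y of slat5 in the frame of deck above 0.023 m or y of slat5 in the frame of deck below -0.023 m)) or (z of slat5 in the frame of deck between 0.0175 and 0.0285 m and y of slat5 in the frame of deck between -0.02 and 0.02 m and angle between the x axis of slat5 and the y axis of deck, either way round below 0.2 rad and x of slat5 in the frame of deck between -0.055 and 0.055 m and (x of slat5 in the frame of deck above 0.023 m or x of slat5 in the frame of deck below -0.023 m))) and contact force between the fingers and slat0 below 0.3 N and contact force between the fingers and slat1 below 0.3 N and contact force between the fingers and slat2 below 0.3 N and contact force between the fingers and slat3 below 0.3 N and contact force between the fingers and slat4 below 0.3 N and contact force between the fingers and slat5 below 0.3 N and value of joint sledge below 0.03 m), for 0.3 s.
3. the sledge is fully home (within 8 mm) between the lamps (value of joint sledge above 0.242 m), for 0.2 s.
4. the treadle is down at its stop (beyond 0.195 rad) with the sledge home (value of joint sledge above 0.242 m and value of joint treadle above 0.195 rad), for 0.2 s.
At the end, for the whole second after the job is handed in: All slats lie flat in layers on the deck: first along deck x, next along y, then x (within 0.2 rad), centres 23 to 55 mm to either side of the deck's middle and within 20 mm of it lengthwise; sledge within 8 mm of home; treadle up (below 0.04 rad) (((z of slat0 in the frame of deck between 0.0025 and 0.0435 m and (z of slat0 in the frame of deck below 0.0135 m or z of slat0 in the frame of deck above 0.0325 m) and x of slat0 in the frame of deck between -0.02 and 0.02 m and angle between the x axis of slat0 and the x axis of deck, either way round below 0.2 rad and y of slat0 in the frame of deck between -0.055 and 0.055 m and (y of slat0 in the frame of deck above 0.023 m or y of slat0 in the frame of deck below -0.023 m)) or (z of slat0 in the frame of deck between 0.0175 and 0.0285 m and y of slat0 in the frame of deck between -0.02 and 0.02 m and angle between the x axis of slat0 and the y axis of deck, either way round below 0.2 rad and x of slat0 in the frame of deck between -0.055 and 0.055 m and (x of slat0 in the frame of deck above 0.023 m or x of slat0 in the frame of deck below -0.023 m))) and ((z of slat1 in the frame of deck between 0.0025 and 0.0435 m and (z of slat1 in the frame of deck below 0.0135 m or z of slat1 in the frame of deck above 0.0325 m) and x of slat1 in the frame of deck between -0.02 and 0.02 m and angle between the x axis of slat1 and the x axis of deck, either way round below 0.2 rad and y of slat1 in the frame of deck between -0.055 and 0.055 m and (y of slat1 in the frame of deck above 0.023 m or y of slat1 in the frame of deck below -0.023 m)) or (z of slat1 in the frame of deck between 0.0175 and 0.0285 m and y of slat1 in the frame of deck between -0.02 and 0.02 m and angle between the x axis of slat1 and the y axis of deck, either way round below 0.2 rad and x of slat1 in the frame of deck between -0.055 and 0.055 m and (x of slat1 in the frame of deck above 0.023 m or x of slat1 in the frame of deck below -0.023 m))) and ((z of slat2 in the frame of deck between 0.0025 and 0.0435 m and (z of slat2 in the frame of deck below 0.0135 m or z of slat2 in the frame of deck above 0.0325 m) and x of slat2 in the frame of deck between -0.02 and 0.02 m and angle between the x axis of slat2 and the x axis of deck, either way round below 0.2 rad and y of slat2 in the frame of deck between -0.055 and 0.055 m and (y of slat2 in the frame of deck above 0.023 m or y of slat2 in the frame of deck below -0.023 m)) or (z of slat2 in the frame of deck between 0.0175 and 0.0285 m and y of slat2 in the frame of deck between -0.02 and 0.02 m and angle between the x axis of slat2 and the y axis of deck, either way round below 0.2 rad and x of slat2 in the frame of deck between -0.055 and 0.055 m and (x of slat2 in the frame of deck above 0.023 m or x of slat2 in the frame of deck below -0.023 m))) and ((z of slat3 in the frame of deck between 0.0025 and 0.0435 m and (z of slat3 in the frame of deck below 0.0135 m or z of slat3 in the frame of deck above 0.0325 m) and x of slat3 in the frame of deck between -0.02 and 0.02 m and angle between the x axis of slat3 and the x axis of deck, either way round below 0.2 rad and y of slat3 in the frame of deck between -0.055 and 0.055 m and (y of slat3 in the frame of deck above 0.023 m or y of slat3 in the frame of deck below -0.023 m)) or (z of slat3 in the frame of deck between 0.0175 and 0.0285 m and y of slat3 in the frame of deck between -0.02 and 0.02 m and angle between the x axis of slat3 and the y axis of deck, either way round below 0.2 rad and x of slat3 in the frame of deck between -0.055 and 0.055 m and (x of slat3 in the frame of deck above 0.023 m or x of slat3 in the frame of deck below -0.023 m))) and ((z of slat4 in the frame of deck between 0.0025 and 0.0435 m and (z of slat4 in the frame of deck below 0.0135 m or z of slat4 in the frame of deck above 0.0325 m) and x of slat4 in the frame of deck between -0.02 and 0.02 m and angle between the x axis of slat4 and the x axis of deck, either way round below 0.2 rad and y of slat4 in the frame of deck between -0.055 and 0.055 m and (y of slat4 in the frame of deck above 0.023 m or y of slat4 in the frame of deck below -0.023 m)) or (z of slat4 in the frame of deck between 0.0175 and 0.0285 m and y of slat4 in the frame of deck between -0.02 and 0.02 m and angle between the x axis of slat4 and the y axis of deck, either way round below 0.2 rad and x of slat4 in the frame of deck between -0.055 and 0.055 m and (x of slat4 in the frame of deck above 0.023 m or x of slat4 in the frame of deck below -0.023 m))) and ((z of slat5 in the frame of deck between 0.0025 and 0.0435 m and (z of slat5 in the frame of deck below 0.0135 m or z of slat5 in the frame of deck above 0.0325 m) and x of slat5 in the frame of deck between -0.02 and 0.02 m and angle between the x axis of slat5 and the x axis of deck, either way round below 0.2 rad and y of slat5 in the frame of deck between -0.055 and 0.055 m and (y of slat5 in the frame of deck above 0.023 m or y of slat5 in the frame of deck below -0.023 m)) or (z of slat5 in the frame of deck between 0.0175 and 0.0285 m and y of slat5 in the frame of deck between -0.02 and 0.02 m and angle between the x axis of slat5 and the y axis of deck, either way round below 0.2 rad and x of slat5 in the frame of deck between -0.055 and 0.055 m and (x of slat5 in the frame of deck above 0.023 m or x of slat5 in the frame of deck below -0.023 m))) and value of joint sledge above 0.242 m and value of joint treadle below 0.04 rad); the robot touches nothing.
It fails at once if the treadle is pressed more than half-way while the sledge is not home (value of joint treadle above 0.12 rad and value of joint sledge below 0.22 m).
It fails at once if a bystander is moved more than 60 mm (distance of any of pot_red, pot_pink, pot_blue, tape, phone, blank from where it was at the start of the episode above 0.06 m).
Of slat0, slat1, slat2, slat3, slat4, slat5 only 4 to 6 are there at a start; the rules pass over those that are not, and their reading is None.
At some moment in a run one of slat0, slat1, slat2, slat3, slat4, slat5 may be knocked a few centimetres aside while the robot is not near it.
Once in a run the grip may slacken for a moment while it holds something.
It also fails if it takes over 210 s, if anything falls off the work surface, if the arm or the gripper's body presses on something with over 40 N, if the wrist force passes 120 N, or if a joint passes its speed limit or range.

## Working session

There is one attempt and no reset: what is moved stays moved. The work goes in short steps, Python scripts to look and compute and a tool call to move; the robot and the scene stay as the last step left them, time stands still between calls to the robot, and variables do not carry over. Pictures are saved under pics/ and viewed, at most 14 in all, crops included, and the job is handed in when it is done.

Besides the shell and the picture viewer there is one more tool, called as name([rows], argument=value, ...), one row to a line, values as JSON. arm_command: Moves the arm, as the interface text tells. Scaled input: -1 to 1 covers 0.04 m each way for a shift and pi rad each way for a turn. Its arguments: {"type":"object","properties":{"moves":{"type":"array","items":{"type":"object","properties":{"travel":{"type":"array","items":{"type":"number","minimum":-1,"maximum":1}},"turn":{"type":"array","items":{"type":"number","minimum":-1,"maximum":1}},"gripper":{"type":"number"}}}},"grip_force":{"type":"number"}},"required":["moves"]}

```bash
mkdir -p pics; cat > h.py <<'E'
import numpy as np, cv2
from plant import robot
from scipy.spatial.transform import Rotation as R
def cam(n):
    if n=='wrist':
        s=robot.observe(); c=robot.read_camera(n)
        T=np.eye(4); T[:3,:3]=R.from_quat(s['tool_rot']).as_matrix(); T[:3,3]=s['position']
        c['wc']=T@np.array(c['tool_from_camera'])
    else:
        c=robot.read_camera(n)
        T=np.eye(4); T[:3,:3]=cv2.Rodrigues(np.array(c['rvec'],float))[0]; T[:3,3]=np.ravel(c['tvec']); c['wc']=np.linalg.inv(T)
    return c
def rays(c,uv):
    p=cv2.undistortPoints(np.array(uv,float).reshape(-1,1,2),np.array(c['mtx']),np.array(c['D'])).reshape(-1,2)
    return np.c_[p,np.ones(len(p))]
def plane(c,uv,z):
    d=rays(c,uv)@c['wc'][:3,:3].T; o=c['wc'][:3,3]
    return o+d*((z-o[2])/d[:,2])[:,None]
def depth(c,uv):
    uv=np.array(uv).reshape(-1,2); z=np.array([c['z_map'][int(v),int(u)] for u,v in uv])
    return (rays(c,uv)*z[:,None])@c['wc'][:3,:3].T+c['wc'][:3,3]
def save(c,n): cv2.imwrite('pics/'+n,c['pixels'][:,:,::-1])
E
python3 - <<'E'
from h import *
for n in ['top','side','wrist']:
    c=cam(n); save(c,n+'0.png'); print(n,c['wc'].round(3).tolist(),c['mtx'])
print(robot.observe())
E
```

```text
top [[0.001, -0.981, 0.194, 0.26], [-1.0, -0.005, -0.02, -0.081], [0.021, -0.194, -0.981, 1.283], [0.0, 0.0, 0.0, 1.0]] [[411.45088867   0.         318.86978478]
 [  0.         411.45088867 201.4273591 ]
 [  0.           0.           1.        ]]
side [[0.918, -0.29, 0.269, 0.174], [-0.396, -0.68, 0.618, -0.893], [0.004, -0.674, -0.739, 1.042], [0.0, 0.0, 0.0, 1.0]] [[419.66431935   0.         319.90973916]
 [  0.         419.66431935 197.27296082]
 [  0.           0.           1.        ]]
wrist [[0.247, 0.929, 0.275, 0.078], [0.969, -0.236, -0.072, 0.626], [-0.002, 0.284, -0.959, 0.383], [0.0, 0.0, 0.0, 1.0]] [[286.59245778   0.         314.15550679]
 [  0.         286.59245778 202.60973006]
 [  0.           0.           1.        ]]
{'t': 0.15, 'joints': array([-1.34456707,  0.33271843, -0.06473046,  1.46069791,  0.02161635,
        1.34988677, -0.08852226]), 'dq': array([ 1.01607956e-03, -2.46813404e-03, -8.08537410e-04, -1.34242500e-03,
        2.83024885e-05,  2.70131218e-04, -7.85387820e-05]), 'effort': array([ 7.72182175e-04, -6.23631692e+01,  2.47612386e-02, -3.90142930e+01,
       -6.11790852e-02,  3.71577207e-02,  1.32637956e-04]), 'position': array([0.15384353, 0.60551776, 0.24396604]), 'tool_rot': array([ 1.24081008e-01,  9.92271962e-01, -5.05628680e-04, -3.94169382e-05]), 'ft_force': array([-0.50626238,  0.27268683, -0.10863825]), 'wrist_torque': array([ 0.04961096, -0.00530954, -0.01138047]), 'grip_force': 0.0, 'grip_width': 1.0022996988413608}
```

View pics/top0.png

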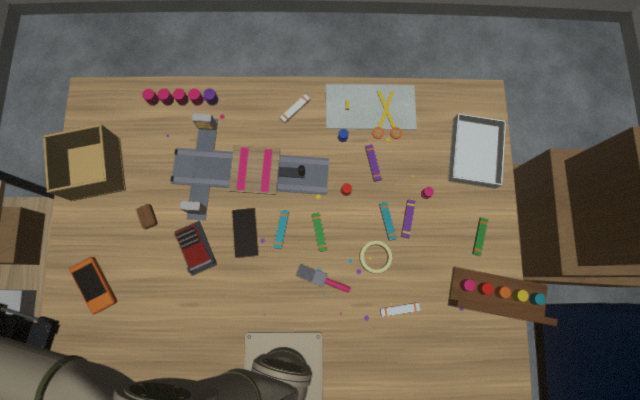

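View pics/side0.png

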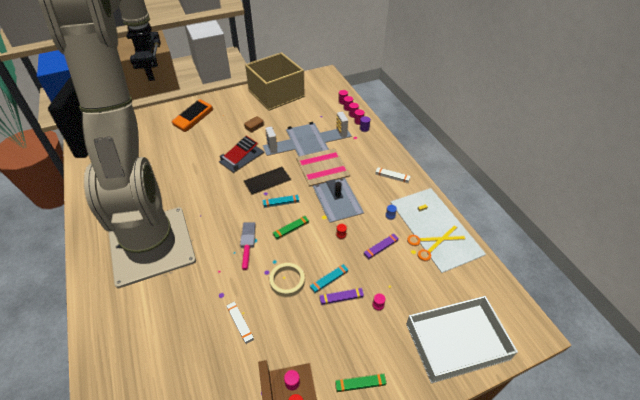

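Top view: candidates are teal slats at (281,230) and (388,221), violet at (373,162) and (408,219). Look-alikes are green at (319,231) and (481,236), and white at (295,108) and (400,310); no pink slat is visible. The sledge deck is at (255,170), its handle at (300,170), and the treadle at (195,248). Choosing the two teal and two violet slats.

```bash
cat >> h.py <<'E'
def blobs(c,kind,amin=60):
    hsv=cv2.cvtColor(c['pixels'],cv2.COLOR_RGB2HSV)
    lo,hi={'teal':((85,110,60),(105,255,255)),'violet':((125,80,50),(145,255,255)),'pink':((160,120,100),(175,255,255)),'green':((45,110,40),(75,255,255))}[kind]
    m=cv2.morphologyEx(cv2.inRange(hsv,lo,hi),cv2.MORPH_CLOSE,np.ones((3,3)))
    out=[]
    for k in cv2.findContours(m,cv2.RETR_EXTERNAL,cv2.CHAIN_APPROX_NONE)[0]:
        a=cv2.contourArea(k)
        if a>amin: out.append((k.reshape(-1,2).astype(float),a))
    return out
def tri(c1,p1,c2,p2):
    d1=c1['wc'][:3,:3]@rays(c1,p1)[0]; d2=c2['wc'][:3,:3]@rays(c2,p2)[0]
    o1=c1['wc'][:3,3];o2=c2['wc'][:3,3]
    s=np.linalg.lstsq(np.c_[d1,-d2],o2-o1,rcond=None)[0]
    a=o1+d1*s[0];b=o2+d2*s[1]; return (a+b)/2,np.linalg.norm(a-b)
def fit(c,k,z):
    P=plane(c,k,z)[:,:2]; r=cv2.minAreaRect((P*1000).astype(np.float32))
    b=cv2.boxPoints(r); e=[b[1]-b[0],b[2]-b[1]]; e=max(e,key=np.linalg.norm)
    return np.array(r[0])/1000,np.degrees(np.arctan2(e[1],e[0]))%180,np.array(sorted(r[1]))
E
python3 - <<'E'
from h import *
t=cam('top');s=cam('side')
for kd in ['teal','violet','pink','green']:
    for n,c in (('top',t),('side',s)):
        for k,a in blobs(c,kd,50):
            x,an,sz=fit(c,k,.015); m=k.mean(0); print(kd,n,m.round(),int(a),x.round(3),an.round(1),sz.round(),'depthpt',depth(c,[m])[0].round(3))
# heads, handle, treadle
print('handle',depth(t,[(300,170),(301,172)]).round(3))
print('heads',depth(t,[(202,117),(189,205)]).round(3), 'pots',depth(t,[(347,189),(428,192),(344,135)]).round(3))
cr=cv2.resize(t['pixels'][85:290,140:450],None,fx=2.5,fy=2.5,interpolation=cv2.INTER_CUBIC); cv2.imwrite('pics/crop1.png',cr[:,:,::-1])
E
```

```text
teal top [540. 299.] 84 [ 0.208 -0.792] 175.0 [32. 34.] depthpt [ 0.208 -0.769  0.055]
teal top [281. 229.] 141 [0.425 0.01 ] 168.9 [21. 79.] depthpt [0.425 0.01  0.013]
teal top [387. 220.] 144 [ 0.452 -0.321] 13.6 [22. 78.] depthpt [ 0.452 -0.322  0.011]
teal side [329. 278.] 193 [ 0.452 -0.326] 13.8 [26. 79.] depthpt [ 0.451 -0.325  0.013]
teal side [281. 200.] 129 [0.425 0.004] 167.8 [29. 79.] depthpt [0.425 0.007 0.011]
violet top [408. 218.] 147 [ 0.46  -0.387] 168.7 [23. 79.] depthpt [ 0.46  -0.387  0.013]
violet top [372. 159.] 164 [ 0.65  -0.278] 12.3 [22. 98.] depthpt [ 0.65  -0.279  0.013]
violet top [209.  94.] 96 [0.871 0.257] 173.0 [38. 40.] depthpt [0.855 0.25  0.048]
violet side [341. 296.] 215 [ 0.459 -0.392] 167.9 [26. 80.] depthpt [ 0.459 -0.39   0.011]
violet side [384. 243.] 169 [ 0.65  -0.284] 12.4 [25. 96.] depthpt [ 0.654 -0.282  0.013]
violet side [365. 123.] 92 [0.869 0.259] 62.9 [32. 85.] depthpt [0.848 0.227 0.044]
pink top [469. 285.] 92 [ 0.252 -0.57 ] 44.1 [34. 34.] depthpt [ 0.252 -0.555  0.052]
pink top [337. 285.] 112 [ 0.253 -0.162] 68.4 [17. 79.] d
[... 978 characters left out ...]
9. 158.] 140 [0.62  0.143] 176.2 [ 25. 139.] depthpt [0.616 0.136 0.022]
pink side [351. 106.] 250 [0.876 0.389] 82.6 [ 60. 240.] depthpt [0.849 0.344 0.048]
green top [480. 236.] 156 [ 0.404 -0.614] 163.9 [24. 80.] depthpt [ 0.403 -0.613  0.016]
green top [319. 231.] 157 [ 0.416 -0.107] 12.9 [ 19. 115.] depthpt [ 0.417 -0.107  0.012]
green side [361. 382.] 338 [ 0.402 -0.618] 164.4 [26. 82.] depthpt [ 0.402 -0.618  0.014]
green side [294. 225.] 173 [ 0.426 -0.11 ] 11.6 [ 29. 100.] depthpt [ 0.43  -0.105  0.01 ]
handle [[ 0.594 -0.049  0.081]
 [ 0.593 -0.051  0.061]]
heads [[0.762 0.257 0.084]
 [0.485 0.28  0.083]] pots [[ 0.545 -0.194  0.042]
 [ 0.538 -0.448  0.037]
 [ 0.722 -0.186  0.041]]
```

View pics/crop1.png

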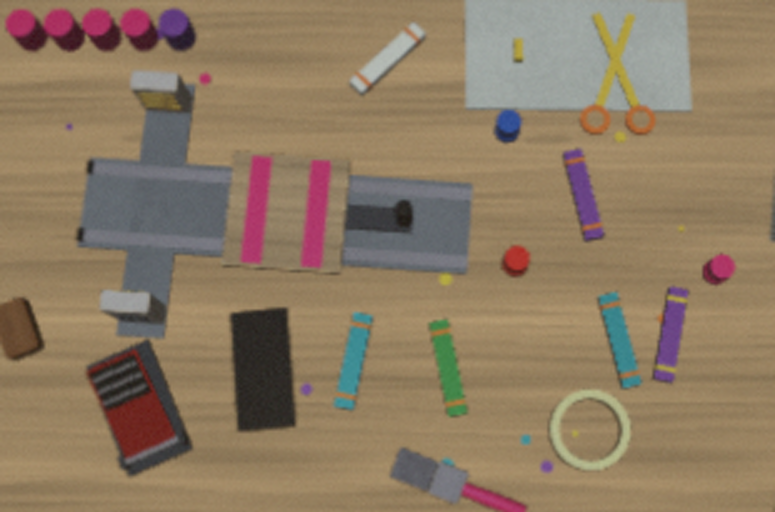

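The crop confirms four painted slats (two teal, two violet), told apart from the green and white look-alikes. The treadle's pad end is at the upper left, about (187,237) in the top view. Next is moving over the handle.

```bash
cat >> h.py <<'E'
def pose():
    s=robot.observe(); M=R.from_quat(s['tool_rot']).as_matrix()
    return s,M,np.degrees(np.arctan2(M[1,1],M[0,1]))
def go(x,y,z,psi):
    "psi: world angle (deg) of the closing line; prints turn first, then travel in units after the turn"
    s,M,a=pose(); d=(psi-a+90)%180-90
    t=-d/180; p=np.radians(a+d); ty=np.array([np.cos(p),np.sin(p)]); tx=np.array([-ty[1],ty[0]])
    D=np.array([x,y,z])-s['position']
    print('turn total',round(t,4),'rows>=',int(np.ceil(abs(d)/10.5)),'travel total',(np.array([D[:2]@tx,D[:2]@ty,-D[2]])/.04).round(3),'tilt',M[:,2].round(4))
E
python3 -c "
from h import *
go(.603,-.05,.245,86.3)"
```

```text
turn total -0.0586 rows>= 2 travel total [-12.263 -15.632  -0.019] tilt [-1.e-04 -5.e-04 -1.e+00]
```

arm_command([
  {"turn":[0,0,-0.058],"travel":[0,0,0],"gripper":1},
  {"travel":[-0.766,-0.978,0],"turn":[0,0,0],"gripper":1},
  {"travel":[-0.766,-0.978,0],"turn":[0,0,0],"gripper":1},
  {"travel":[-0.766,-0.978,0],"turn":[0,0,0],"gripper":1},
  {"travel":[-0.766,-0.978,0],"turn":[0,0,0],"gripper":1},
  {"travel":[-0.766,-0.978,0],"turn":[0,0,0],"gripper":1},
  {"travel":[-0.766,-0.978,0],"turn":[0,0,0],"gripper":1},
  {"travel":[-0.766,-0.978,0],"turn":[0,0,0],"gripper":1},
  {"travel":[-0.766,-0.978,0],"turn":[0,0,0],"gripper":1},
  {"travel":[-0.766,-0.978,0],"turn":[0,0,0],"gripper":1},
  {"travel":[-0.766,-0.978,0],"turn":[0,0,0],"gripper":1},
  {"travel":[-0.766,-0.978,0],"turn":[0,0,0],"gripper":1},
  {"travel":[-0.766,-0.978,0],"turn":[0,0,0],"gripper":1},
  {"travel":[-0.766,-0.978,0],"turn":[0,0,0],"gripper":1},
  {"travel":[-0.766,-0.978,0],"turn":[0,0,0],"gripper":1},
  {"travel":[-0.766,-0.978,0],"turn":[0,0,0],"gripper":1},
  {"travel":[-0.766,-0.978,0],"turn":[0,0,0],"gripper":1},
])

```text
t: 2.38
position: [0.6022, -0.0525, 0.2446]
tool_rot: [0.033, 0.999, 0.0, 0.0]
ft_force: [1.3, 0.8, 0.7]
grip_width: 0.999
grip_force: 0.0
```

```bash
python3 - <<'E'
from h import *
go(.603,-.05,.245,86.3)
c=cam('wrist'); save(c,'w1.png')
for k,a in blobs(c,'pink',200):
    x,an,sz=fit(c,k,.024); print(k.mean(0).round(),a,x.round(4),an.round(1),sz.round())
t=cam('top')
for k,a in blobs(t,'pink',200):
    x,an,sz=fit(t,k,.024); print('top',k.mean(0).round(),a,x.round(4),an.round(1),sz.round())
E
```

```text
turn total -0.0004 rows>= 1 travel total [-0.016  0.064 -0.011] tilt [ 3.e-04  2.e-04 -1.e+00]
[ 23. 154.] 280.5 [ 0.5399 -0.4289] 175.5 [27. 30.]
[461. 180.] 1957.0 [0.6153 0.137 ] 176.2 [ 26. 139.]
[403. 179.] 1996.0 [0.6104 0.0612] 176.0 [ 26. 138.]
top [242. 168.] 271.0 [0.6157 0.1359] 176.1 [ 24. 138.]
```

View pics/w1.png

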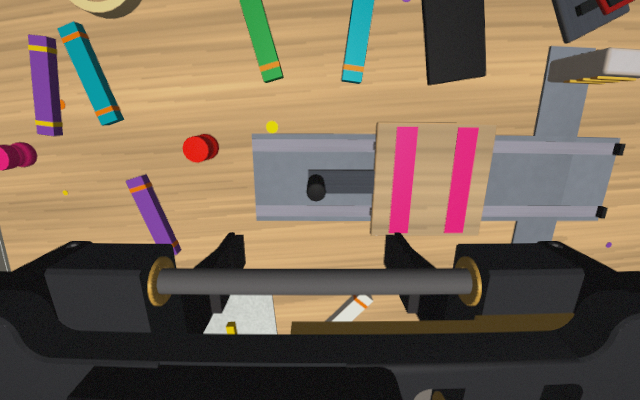

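The wrist picture shows the deck's stripes at (403,179) and (461,180), and the black post at (316,185) on its arm. The path to it is clear.

```bash
python3 - <<'E'
from h import *
c=cam('wrist')
v,u=np.mgrid[165:215,295:340]; uv=np.c_[u.ravel(),v.ravel()]
P=depth(c,uv); P=P[c['z_map'][uv[:,1],uv[:,0]]>0]
T=P[P[:,2]>.05]; print(len(T),T.min(0),T.max(0),np.percentile(T[:,2],95))
T=T[T[:,2]>np.percentile(T[:,2],95)-.006]; print('top',(T.min(0)+T.max(0))/2,T.max(0)-T.min(0))
go(.603,-.0505,.062,86.3)
E
```

```text
358 [ 0.59176945 -0.06075792  0.05012833] [ 0.61332527 -0.0393719   0.07887741] 0.07788486092505995
top [ 0.60279841 -0.04994991  0.07558186] [0.02105374 0.02115602 0.00659109]
turn total -0.002 rows>= 1 travel total [-0.025  0.096  4.55 ] tilt [-7.0e-04 -1.7e-03 -1.0e+00]
```

arm_command([
  {"travel":[0,0,0.9],"turn":[0,0,0],"gripper":1},
  {"travel":[0,0.08,0.9],"turn":[0,0,0],"gripper":1},
  {"travel":[0,0,0.9],"turn":[0,0,0],"gripper":1},
  {"travel":[0,0,0.9],"turn":[0,0,0],"gripper":1},
  {"travel":[0,0,0.85],"turn":[0,0,0],"gripper":1},
  {"travel":[0,0,0],"turn":[0,0,0],"gripper":0.1},
  {"travel":[0,0,0],"turn":[0,0,0],"gripper":0.1},
  {"travel":[0,0,0],"turn":[0,0,0],"gripper":0.1},
  {"travel":[0,0,0],"turn":[0,0,0],"gripper":0.1},
  {"travel":[0,0,0],"turn":[0,0,0],"gripper":0.1},
  {"travel":[0,0,0],"turn":[0,0,0],"gripper":0.1},
], grip_force=25)

```text
t: 3.9
position: [0.6017, -0.0481, 0.0667]
tool_rot: [0.033, 0.999, 0.0, 0.0]
ft_force: [0.1, -0.1, -0.7]
grip_width: 0.405
grip_force: 0.0
```

arm_command([
  {"travel":[0,-0.25,0],"turn":[0,0,0],"gripper":0.1},
  {"travel":[0,-0.25,0],"turn":[0,0,0],"gripper":0.1},
  {"travel":[0,-0.25,0],"turn":[0,0,0],"gripper":0.1},
  {"travel":[0,-0.25,0],"turn":[0,0,0],"gripper":0.1},
  {"travel":[0,-0.25,0],"turn":[0,0,0],"gripper":0.1},
  {"travel":[0,-0.25,0],"turn":[0,0,0],"gripper":0.1},
  {"travel":[0,-0.25,0],"turn":[0,0,0],"gripper":0.1},
  {"travel":[0,-0.25,0],"turn":[0,0,0],"gripper":0.1},
  {"travel":[0,-0.25,0],"turn":[0,0,0],"gripper":0.1},
])

```text
t: 5.03
position: [0.5955, -0.1386, 0.0665]
tool_rot: [0.033, 0.999, 0.0, -0.0]
ft_force: [0.1, 2.9, 0.2]
grip_width: 0.246
grip_force: 25.0
```

arm_command([
  {"travel":[0,-0.12,0],"turn":[0,0,0],"gripper":0.1},
  {"travel":[0,-0.12,0],"turn":[0,0,0],"gripper":0.1},
  {"travel":[0,-0.1,0],"turn":[0,0,0],"gripper":0.1},
  {"travel":[0,-0.1,0],"turn":[0,0,0],"gripper":0.1},
])

```text
t: 5.52
position: [0.5949, -0.1496, 0.0664]
tool_rot: [0.031, 1.0, 0.004, -0.001]
ft_force: [-2.9, 26.9, 7.5]
grip_width: 0.245
grip_force: 25.0
```

arm_command([
  {"travel":[0,0.1,0],"turn":[0,0,0],"gripper":0.1},
  {"travel":[0,0,0],"turn":[0,0,0],"gripper":0.65},
  {"travel":[0,0,0],"turn":[0,0,0],"gripper":0.65},
  {"travel":[0,0,0],"turn":[0,0,0],"gripper":0.65},
  {"travel":[0,0,0],"turn":[0,0,0],"gripper":0.65},
  {"travel":[0,0,-0.9],"turn":[0,0,0],"gripper":0.65},
  {"travel":[0,0,-0.9],"turn":[0,0,0],"gripper":0.65},
  {"travel":[0,0,-0.9],"turn":[0,0,0],"gripper":0.65},
  {"travel":[0,0,-0.9],"turn":[0,0,0],"gripper":0.65},
])

```text
t: 6.65
position: [0.5946, -0.1518, 0.2118]
tool_rot: [0.033, 0.999, -0.0, 0.0]
ft_force: [-0.5, -0.0, -0.5]
grip_width: 0.649
grip_force: 0.0
```

```bash
python3 - <<'E'
from h import *
c=cam('wrist');t=cam('top');s=cam('side')
for n,c in (('w',c),('t',t),('s',s)):
  for kd,z in (('pink',.024),('teal',.015),('violet',.015)):
    for k,a in blobs(c,kd,100):
      x,an,sz=fit(c,k,z)
      if sz[1]>70: print(n,kd,k.mean(0).round(),int(a),x.round(4),an.round(1),sz.round())
go(.452,-.322,.2,103.5)
E
```

```text
w pink [475. 186.] 2320 [0.6091 0.0384] 176.0 [ 26. 139.]
w pink [412. 185.] 2408 [ 0.6037 -0.0372] 176.1 [ 26. 139.]
w teal [153.  68.] 1901 [ 0.4515 -0.3178] 13.3 [28. 84.]
w violet [216. 226.] 1255 [ 0.64   -0.2772] 12.5 [29. 83.]
w violet [101.  82.] 1994 [ 0.4601 -0.3811] 168.2 [32. 82.]
t pink [337. 285.] 111 [ 0.2537 -0.1619] 68.5 [16. 78.]
t pink [273. 171.] 274 [0.6086 0.0378] 176.3 [ 24. 136.]
t teal [387. 220.] 144 [ 0.4518 -0.3214] 13.6 [22. 78.]
t violet [408. 218.] 146 [ 0.46  -0.387] 168.2 [22. 79.]
s pink [246. 257.] 109 [ 0.2535 -0.1718] 68.4 [17. 84.]
s pink [336. 192.] 183 [ 0.6044 -0.0398] 175.7 [ 25. 139.]
s pink [328. 177.] 158 [0.6088 0.0357] 176.2 [ 24. 137.]
s teal [329. 278.] 194 [ 0.4518 -0.326 ] 13.8 [26. 79.]
s teal [281. 200.] 129 [0.4248 0.0044] 169.6 [29. 79.]
s violet [341. 296.] 215 [ 0.4588 -0.3923] 167.9 [26. 80.]
s violet [384. 243.] 171 [ 0.6501 -0.2837] 12.7 [26. 96.]
turn total -0.0963 rows>= 2 travel total [ 4.482 -3.291  0.312] tilt [ 3.6e-03 -4.0e-04 -1.0e+00]
```

arm_command([
  {"travel":[0,0,0],"turn":[0,0,-0.048],"gripper":0.6},
  {"travel":[0,0,0],"turn":[0,0,-0.048],"gripper":0.6},
  {"travel":[0.9,-0.66,0.1],"turn":[0,0,0],"gripper":0.6},
  {"travel":[0.9,-0.66,0.1],"turn":[0,0,0],"gripper":0.6},
  {"travel":[0.9,-0.66,0.1],"turn":[0,0,0],"gripper":0.6},
  {"travel":[0.9,-0.66,0.1],"turn":[0,0,0],"gripper":0.6},
  {"travel":[0.9,-0.66,0.1],"turn":[0,0,0],"gripper":0.6},
  {"travel":[0,0,0],"turn":[0,0,0],"gripper":0.6},
])

```text
t: 7.8
position: [0.447, -0.3248, 0.1895]
tool_rot: [-0.114, 0.993, 0.0, -0.001]
ft_force: [-0.3, 0.3, -0.8]
grip_width: 0.598
grip_force: 0.0
```

```bash
cat >> h.py <<'E'
def slats(c,zt=.015,amin=300):
    "top faces by colour and depth: centre, angle, size, top height"
    out=[]
    for kd in ('teal','violet'):
        for k,a in blobs(c,kd,amin):
            m=np.zeros(c['z_map'].shape,np.uint8); cv2.fillPoly(m,[k.astype(np.int32)],1)
            v,u=np.nonzero(m*(c['z_map']>0)); uv=np.c_[u,v]; P=depth(c,uv)
            h=np.percentile(P[:,2],75); uv=uv[P[:,2]>zt-.0045]
            if len(uv)<amin/2: continue
            x,an,sz=fit(c,uv,zt); out.append((kd,x.round(4),an.round(1),sz.round(1),h.round(4),uv.mean(0).round()))
    return out
E
python3 - <<'E'
from h import *
for o in slats(cam('wrist')): print(*o)
go(.452,-.3215,.025,103.5)
E
```

```text
teal [0.4145 0.0101] 169.2 [27.8 63.1] 0.014 [588. 226.]
teal [ 0.4519 -0.3216] 13.7 [22.1 82. ] 0.0144 [316. 193.]
violet [ 0.4589 -0.3862] 168.2 [23.1 82.4] 0.0144 [259. 187.]
turn total -0.0012 rows>= 1 travel total [-0.082  0.013  4.115] tilt [-1.2e-03  6.0e-04 -1.0e+00]
```

arm_command([
  {"travel":[-0.08,0.01,0.9],"turn":[0,0,0],"gripper":0.6},
  {"travel":[0,0,0.9],"turn":[0,0,0],"gripper":0.6},
  {"travel":[0,0,0.9],"turn":[0,0,0],"gripper":0.6},
  {"travel":[0,0,0.9],"turn":[0,0,0],"gripper":0.6},
  {"travel":[0,0,0.5],"turn":[0,0,0],"gripper":0.6},
  {"travel":[0,0,0],"turn":[0,0,0],"gripper":0.15},
  {"travel":[0,0,0],"turn":[0,0,0],"gripper":0.15},
  {"travel":[0,0,0],"turn":[0,0,0],"gripper":0.15},
  {"travel":[0,0,0],"turn":[0,0,0],"gripper":0.15},
  {"travel":[0,0,0],"turn":[0,0,0],"gripper":0.15},
], grip_force=20)

```text
t: 9.1
position: [0.4538, -0.3206, 0.0269]
tool_rot: [-0.117, 0.993, 0.0, 0.0]
ft_force: [0.3, 1.0, 3.2]
grip_width: 0.271
grip_force: 20.0
```

arm_command([
  {"travel":[0,0,-0.8],"turn":[0,0,0],"gripper":0.15},
  {"travel":[0,0,-0.8],"turn":[0,0,0],"gripper":0.15},
  {"travel":[0,0,-0.8],"turn":[0,0,0],"gripper":0.15},
  {"travel":[0,0,0],"turn":[0,0,0],"gripper":0.15},
])

```text
t: 9.6
position: [0.4546, -0.3215, 0.1248]
tool_rot: [-0.117, 0.993, -0.001, 0.002]
ft_force: [0.1, 0.1, -0.5]
grip_width: 0.273
grip_force: 20.0
```

```bash
python3 -c "
from h import *
go(.6039,-.0374,.11,86.2)"
```

```text
turn total 0.0959 rows>= 2 travel total [-3.255  7.335  0.371] tilt [ 0.004  -0.0015 -1.    ]
```

arm_command([
  {"travel":[0,0,0],"turn":[0,0,0.048],"gripper":0.15},
  {"travel":[0,0,0],"turn":[0,0,0.048],"gripper":0.15},
  {"travel":[-0.407,0.917,0],"turn":[0,0,0],"gripper":0.15},
  {"travel":[-0.407,0.917,0],"turn":[0,0,0],"gripper":0.15},
  {"travel":[-0.407,0.917,0],"turn":[0,0,0],"gripper":0.15},
  {"travel":[-0.407,0.917,0],"turn":[0,0,0],"gripper":0.15},
  {"travel":[-0.407,0.917,0],"turn":[0,0,0],"gripper":0.15},
  {"travel":[-0.407,0.917,0],"turn":[0,0,0],"gripper":0.15},
  {"travel":[-0.407,0.917,0],"turn":[0,0,0],"gripper":0.15},
  {"travel":[-0.407,0.917,0],"turn":[0,0,0],"gripper":0.15},
  {"travel":[0,0,0],"turn":[0,0,0],"gripper":0.15},
])

```text
t: 10.98
position: [0.6034, -0.0324, 0.1211]
tool_rot: [0.031, 1.0, 0.001, -0.001]
ft_force: [-1.2, -0.4, -1.1]
grip_width: 0.276
grip_force: 20.0
```

```bash
python3 - <<'E'
from h import *
c=cam('wrist'); s=robot.observe(); print(s['grip_width'],s['position'])
for o in slats(c,s['position'][2]-.01): print(*o)
go(.6039,-.0374,.0505,86.2)
E
```

```text
0.2728142596989836 [ 0.60267326 -0.03509907  0.1212638 ]
teal [ 0.6332 -0.0336] 86.5 [12.2 22.1] 0.1085 [314. 304.]
teal [ 0.5836 -0.0303] 176.1 [23.4 50.8] 0.1085 [314. 225.]
teal [ 0.5462 -0.0282] 86.5 [11.4 22.8] 0.1085 [314. 160.]
turn total 0.0008 rows>= 1 travel total [-0.034 -0.055  1.769] tilt [-0.0017  0.     -1.    ]
```

arm_command([
  {"travel":[-0.1,-0.055,0.4],"turn":[0,0,0],"gripper":0.15},
  {"travel":[0,0,0.5],"turn":[0,0,0],"gripper":0.15},
  {"travel":[0,0,0.5],"turn":[0,0,0],"gripper":0.15},
  {"travel":[0,0,0.35],"turn":[0,0,0],"gripper":0.15},
  {"travel":[0,0,0],"turn":[0,0,0],"gripper":0.15},
])

```text
t: 11.65
position: [0.6062, -0.0392, 0.0512]
tool_rot: [0.033, 0.999, -0.0, -0.001]
ft_force: [0.7, -0.7, -0.6]
grip_width: 0.275
grip_force: 20.0
```

```bash
python3 -c "
from h import *
print(robot.observe()['ft_force'],robot.observe()['position'])
go(.6039,-.0374,.0505,86.2)"
```

```text
[ 0.65040513 -0.66373937 -0.59788964] [ 0.60624531 -0.03923918  0.05121412]
turn total -0.0002 rows>= 1 travel total [0.062 0.042 0.018] tilt [-1.4e-03 -2.0e-04 -1.0e+00]
```

arm_command([
  {"travel":[0,0.03,0.02],"turn":[0,0,0],"gripper":0.15},
  {"travel":[0,0,0],"turn":[0,0,0],"gripper":0.5},
  {"travel":[0,0,0],"turn":[0,0,0],"gripper":0.5},
  {"travel":[0,0,0],"turn":[0,0,0],"gripper":0.5},
  {"travel":[0,0,-0.4],"turn":[0,0,0],"gripper":0.5},
  {"travel":[0,0,-0.9],"turn":[0,0,0],"gripper":0.5},
  {"travel":[0,0,-0.9],"turn":[0,0,0],"gripper":0.5},
  {"travel":[0,0,-0.9],"turn":[0,0,0],"gripper":0.5},
  {"travel":[0,0,0],"turn":[0,0,0],"gripper":0.5},
])

```text
t: 12.78
position: [0.6086, -0.0382, 0.18]
tool_rot: [0.034, 0.999, 0.0, 0.003]
ft_force: [-0.3, -0.2, -0.2]
grip_width: 0.499
grip_force: 0.0
```

```bash
python3 - <<'E'
from h import *
c=cam('wrist')
for o in slats(c,.039): print('on deck',*o)
for o in slats(c): print(*o)
go(.459,-.3865,.17,78.3)
E
```

```text
on deck teal [ 0.6041 -0.0367] 176.5 [22.8 82.5] 0.0384 [315. 191.]
teal [ 0.6105 -0.0371] 176.5 [24.7 89.6] 0.0384 [315. 191.]
teal [0.4784 0.0016] 79.0 [12.  23.5] 0.0144 [345.  59.]
teal [0.4462 0.0078] 169.4 [23.4 40.6] 0.0143 [351.  22.]
violet [ 0.6409 -0.2773] 12.4 [26.9 83. ] 0.0144 [110. 230.]
turn total 0.0438 rows>= 1 travel total [ 1.871 -9.285  0.198] tilt [ 3.4e-03  6.0e-04 -1.0e+00]
```

arm_command([
  {"travel":[0,0,0],"turn":[0,0,0.044],"gripper":0.6},
  {"travel":[0.187,-0.93,0],"turn":[0,0,0],"gripper":0.6},
  {"travel":[0.187,-0.93,0],"turn":[0,0,0],"gripper":0.6},
  {"travel":[0.187,-0.93,0],"turn":[0,0,0],"gripper":0.6},
  {"travel":[0.187,-0.93,0],"turn":[0,0,0],"gripper":0.6},
  {"travel":[0.187,-0.93,0],"turn":[0,0,0],"gripper":0.6},
  {"travel":[0.187,-0.93,0],"turn":[0,0,0],"gripper":0.6},
  {"travel":[0.187,-0.93,0],"turn":[0,0,0],"gripper":0.6},
  {"travel":[0.187,-0.93,0],"turn":[0,0,0],"gripper":0.6},
  {"travel":[0.187,-0.93,0],"turn":[0,0,0],"gripper":0.6},
  {"travel":[0.187,-0.93,0],"turn":[0,0,0],"gripper":0.6},
  {"travel":[0,0,0],"turn":[0,0,0],"gripper":0.6},
])

```text
t: 14.32
position: [0.4552, -0.3897, 0.1752]
tool_rot: [0.105, 0.994, -0.0, -0.001]
ft_force: [0.0, 0.4, -0.9]
grip_width: 0.601
grip_force: 0.0
```

```bash
python3 - <<'E'
from h import *
c=cam('wrist')
for o in slats(c): print(*o)
go(.459,-.3865,.026,78.3)
E
```

```text
violet [ 0.4587 -0.3866] 167.6 [22.4 80.8] 0.0144 [317. 194.]
turn total -0.0011 rows>= 1 travel total [-0.051  0.041  3.727] tilt [-1.3e-03  4.0e-04 -1.0e+00]
```

arm_command([
  {"travel":[-0.03,0.03,0.9],"turn":[0,0,0.003],"gripper":0.6},
  {"travel":[0,0,0.9],"turn":[0,0,0],"gripper":0.6},
  {"travel":[0,0,0.9],"turn":[0,0,0],"gripper":0.6},
  {"travel":[0,0,0.9],"turn":[0,0,0],"gripper":0.6},
  {"travel":[0,0,0.13],"turn":[0,0,0],"gripper":0.6},
  {"travel":[0,0,0],"turn":[0,0,0],"gripper":0.15},
  {"travel":[0,0,0],"turn":[0,0,0],"gripper":0.15},
  {"travel":[0,0,0],"turn":[0,0,0],"gripper":0.15},
  {"travel":[0,0,0],"turn":[0,0,0],"gripper":0.15},
  {"travel":[0,0,0],"turn":[0,0,0],"gripper":0.15},
])

```text
t: 15.62
position: [0.4598, -0.3861, 0.0273]
tool_rot: [0.107, 0.994, -0.0, 0.001]
ft_force: [-0.7, 0.8, 6.1]
grip_width: 0.277
grip_force: 20.0
```

arm_command([
  {"travel":[0,0,-0.8],"turn":[0,0,0],"gripper":0.15},
  {"travel":[0,0,-0.8],"turn":[0,0,0],"gripper":0.15},
  {"travel":[0,0,-0.9],"turn":[0,0,0],"gripper":0.15},
  {"travel":[0,0,0],"turn":[0,0,0],"gripper":0.15},
])

```text
t: 16.12
position: [0.4605, -0.387, 0.1292]
tool_rot: [0.107, 0.994, -0.001, 0.002]
ft_force: [0.3, 0.3, -0.7]
grip_width: 0.274
grip_force: 20.0
```

```bash
python3 -c "
from h import *
go(.6089,.0384,.12,86.2)"
```

```text
turn total -0.0471 rows>= 1 travel total [-2.998 10.858  0.231] tilt [ 0.0042 -0.0022 -1.    ]
```

arm_command([
  {"travel":[0,0,0],"turn":[0,0,-0.047],"gripper":0.15},
  {"travel":[-0.25,0.905,0],"turn":[0,0,0],"gripper":0.15},
  {"travel":[-0.25,0.905,0],"turn":[0,0,0],"gripper":0.15},
  {"travel":[-0.25,0.905,0],"turn":[0,0,0],"gripper":0.15},
  {"travel":[-0.25,0.905,0],"turn":[0,0,0],"gripper":0.15},
  {"travel":[-0.25,0.905,0],"turn":[0,0,0],"gripper":0.15},
  {"travel":[-0.25,0.905,0],"turn":[0,0,0],"gripper":0.15},
  {"travel":[-0.25,0.905,0],"turn":[0,0,0],"gripper":0.15},
  {"travel":[-0.25,0.905,0],"turn":[0,0,0],"gripper":0.15},
  {"travel":[-0.25,0.905,0],"turn":[0,0,0],"gripper":0.15},
  {"travel":[-0.25,0.905,0],"turn":[0,0,0],"gripper":0.15},
  {"travel":[-0.25,0.905,0],"turn":[0,0,0],"gripper":0.15},
  {"travel":[-0.25,0.905,0],"turn":[0,0,0],"gripper":0.15},
  {"travel":[0,0,0],"turn":[0,0,0],"gripper":0.15},
])

```text
t: 17.88
position: [0.6078, 0.0436, 0.125]
tool_rot: [0.031, 1.0, 0.001, -0.001]
ft_force: [-0.5, -0.4, -0.1]
grip_width: 0.271
grip_force: 20.0
```

```bash
python3 - <<'E'
from h import *
c=cam('wrist'); s=robot.observe(); print(s['grip_width'],s['position'])
for o in slats(c,s['position'][2]-.013): print(*o)
for o in slats(c,.039): print('deck',*o)
go(.609,.0384,.051,86.2)
E
```

```text
0.27360128310213844 [0.60748694 0.0409681  0.12523232]
violet [0.6408 0.0424] 86.4 [14.7 23. ] 0.112 [314. 305.]
violet [0.5903 0.0453] 176.5 [24.2 49.4] 0.1121 [314. 227.]
violet [0.5527 0.0476] 86.5 [11.7 23.3] 0.1121 [314. 163.]
deck teal [ 0.5949 -0.0347] 176.1 [24.3 65. ] 0.0384 [218. 205.]
deck teal [ 0.5495 -0.0316] 86.2 [11.7 24.3] 0.0382 [213. 152.]
deck violet [0.6943 0.0392] 86.4 [21.7 34.1] 0.112 [314. 305.]
deck violet [0.6194 0.0435] 176.5 [35.8 73.1] 0.1121 [314. 227.]
deck violet [0.5632 0.0469] 86.5 [18.2 34.6] 0.1121 [314. 163.]
turn total 0.0007 rows>= 1 travel total [-0.042 -0.062  1.856] tilt [-1.8e-03 -1.0e-04 -1.0e+00]
```

arm_command([
  {"travel":[-0.02,-0.05,0.5],"turn":[0,0,0],"gripper":0.15},
  {"travel":[0,0,0.5],"turn":[0,0,0],"gripper":0.15},
  {"travel":[0,0,0.5],"turn":[0,0,0],"gripper":0.15},
  {"travel":[0,0,0.34],"turn":[0,0,0],"gripper":0.15},
  {"travel":[0,0,0],"turn":[0,0,0],"gripper":0.15},
])

```text
t: 18.55
position: [0.6083, 0.0372, 0.0517]
tool_rot: [0.033, 0.999, -0.0, -0.001]
ft_force: [-0.7, 0.4, 1.1]
grip_width: 0.274
grip_force: 20.0
```

```bash
python3 -c "
from h import *
print(robot.observe()['ft_force'],robot.observe()['position'])
go(.609,.0384,.051,86.2)"
```

```text
[-0.74426225  0.38028653  1.14794891] [0.60828606 0.03723494 0.05171747]
turn total -0.0002 rows>= 1 travel total [-0.016  0.03   0.018] tilt [-1.2e-03 -3.0e-04 -1.0e+00]
```

arm_command([
  {"travel":[0,0.02,0.01],"turn":[0,0,0],"gripper":0.15},
  {"travel":[0,0,0],"turn":[0,0,0],"gripper":0.5},
  {"travel":[0,0,0],"turn":[0,0,0],"gripper":0.5},
  {"travel":[0,0,0],"turn":[0,0,0],"gripper":0.5},
  {"travel":[0,0,-0.4],"turn":[0,0,0],"gripper":0.5},
  {"travel":[0,0,-0.9],"turn":[0,0,0],"gripper":0.5},
  {"travel":[0,0,-0.9],"turn":[0,0,0],"gripper":0.5},
  {"travel":[0,0,-0.9],"turn":[0,0,0],"gripper":0.5},
  {"travel":[0,0,0],"turn":[0,0,0],"gripper":0.5},
])

```text
t: 19.68
position: [0.6105, 0.0381, 0.1808]
tool_rot: [0.033, 0.999, 0.001, 0.003]
ft_force: [0.2, -0.3, -0.8]
grip_width: 0.507
grip_force: 0.0
```

```bash
python3 - <<'E'
from h import *
c=cam('wrist')
for o in slats(c,.039): print('on deck',*o)
t=cam('top')
for k,a in blobs(t,'violet',60)+blobs(t,'teal',60): print('t',fit(t,k,.015))
go(.648,-.278,.17,102.4); print(robot.observe()['joints'].round(2))
E
```

```text
on deck teal [ 0.6037 -0.0356] 176.2 [24.5 82.2] 0.0384 [240. 194.]
on deck violet [0.6077 0.0393] 176.0 [22.9 81.9] 0.0384 [314. 193.]
t (array([0.60888342, 0.03744081]), np.float32(1.2420706), array([15.87774658, 66.01200104]))
t (array([ 0.64992542, -0.27832239]), np.float32(12.262307), array([22.20450592, 97.82630157]))
t (array([0.87085114, 0.25666754]), np.float32(173.04572), array([38.96351242, 40.19742203]))
t (array([ 0.20627998, -0.79214459]), np.float32(84.99915), array([31.16197777, 32.37078857]))
t (array([0.42431253, 0.01027228]), np.float32(168.90013), array([20.64954185, 78.64321899]))
t (array([ 0.60491205, -0.0370236 ]), np.float32(176.1403), array([20.0879097 , 69.39824677]))
turn total -0.0901 rows>= 2 travel total [ 0.741 -7.934  0.182] tilt [ 1.e-03  5.e-04 -1.e+00]
[-0.52  0.36  0.48  1.62 -0.18  1.21  1.5 ]
```

arm_command([
  {"travel":[0,0,0],"turn":[0,0,-0.045],"gripper":0.6},
  {"travel":[0,0,0],"turn":[0,0,-0.045],"gripper":0.6},
  {"travel":[0.082,-0.88,0],"turn":[0,0,0],"gripper":0.6},
  {"travel":[0.082,-0.88,0],"turn":[0,0,0],"gripper":0.6},
  {"travel":[0.082,-0.88,0],"turn":[0,0,0],"gripper":0.6},
  {"travel":[0.082,-0.88,0],"turn":[0,0,0],"gripper":0.6},
  {"travel":[0.082,-0.88,0],"turn":[0,0,0],"gripper":0.6},
  {"travel":[0.082,-0.88,0],"turn":[0,0,0],"gripper":0.6},
  {"travel":[0.082,-0.88,0],"turn":[0,0,0],"gripper":0.6},
  {"travel":[0.082,-0.88,0],"turn":[0,0,0],"gripper":0.6},
  {"travel":[0.082,-0.88,0],"turn":[0,0,0],"gripper":0.6},
  {"travel":[0,0,0],"turn":[0,0,0],"gripper":0.6},
])

```text
t: 21.28
position: [0.6461, -0.2811, 0.1751]
tool_rot: [-0.106, 0.994, -0.001, -0.001]
ft_force: [-0.2, -0.0, -0.2]
grip_width: 0.602
grip_force: 0.0
```

```bash
python3 - <<'E'
from h import *
c=cam('wrist')
for o in slats(c): print(*o)
go(.645,-.278,.026,102.4); print(robot.observe()['joints'].round(2))
E
```

```text
teal [ 0.6066 -0.0219] 176.2 [37.2 90. ] 0.038 [547. 205.]
teal [ 0.5484 -0.018 ] 87.6 [12.2 37.8] 0.038 [572. 158.]
teal [ 0.4788 -0.0015] 82.3 [13.7 26.1] 0.0138 [613.  96.]
teal [0.442  0.0056] 168.0 [27.4 48.2] 0.0136 [629.  65.]
violet [0.583  0.0287] 177.1 [39.8 89.6] 0.0379 [595. 196.]
violet [ 0.6409 -0.2804] 12.7 [23.  81.8] 0.0144 [315. 188.]
violet [0.525  0.0319] 91.1 [12.6 40. ] 0.0378 [620. 147.]
turn total -0.0009 rows>= 1 travel total [0.039 0.028 3.728] tilt [-2.3e-03  1.0e-04 -1.0e+00]
[ 0.    0.59  0.52  1.33 -0.29  1.3   2.31]
```

arm_command([
  {"travel":[0.14,0,0.9],"turn":[0,0,0],"gripper":0.6},
  {"travel":[0,0,0.9],"turn":[0,0,0],"gripper":0.6},
  {"travel":[0,0,0.9],"turn":[0,0,0],"gripper":0.6},
  {"travel":[0,0,0.9],"turn":[0,0,0],"gripper":0.6},
  {"travel":[0,0,0.13],"turn":[0,0,0],"gripper":0.6},
  {"travel":[0,0,0],"turn":[0,0,0],"gripper":0.15},
  {"travel":[0,0,0],"turn":[0,0,0],"gripper":0.15},
  {"travel":[0,0,0],"turn":[0,0,0],"gripper":0.15},
  {"travel":[0,0,0],"turn":[0,0,0],"gripper":0.15},
  {"travel":[0,0,0],"turn":[0,0,0],"gripper":0.15},
])

```text
t: 22.58
position: [0.6428, -0.2789, 0.0283]
tool_rot: [-0.108, 0.994, -0.0, 0.001]
ft_force: [-1.5, 1.3, 6.7]
grip_width: 0.272
grip_force: 20.0
```

arm_command([
  {"travel":[0,0,-0.8],"turn":[0,0,0],"gripper":0.15},
  {"travel":[0,0,-0.9],"turn":[0,0,0],"gripper":0.15},
  {"travel":[0,0,-0.9],"turn":[0,0,0],"gripper":0.15},
  {"travel":[0,0,-0.1],"turn":[0,0,0.054],"gripper":0.15},
  {"travel":[0,0,0],"turn":[0,0,0.054],"gripper":0.15},
  {"travel":[0,0,0],"turn":[0,0,0.054],"gripper":0.15},
  {"travel":[0,0,0],"turn":[0,0,0.054],"gripper":0.15},
  {"travel":[0,0,0],"turn":[0,0,0.054],"gripper":0.15},
  {"travel":[0,0,0],"turn":[0,0,0.054],"gripper":0.15},
  {"travel":[0,0,0],"turn":[0,0,0.054],"gripper":0.15},
  {"travel":[0,0,0],"turn":[0,0,0.054],"gripper":0.15},
  {"travel":[0,0,0],"turn":[0,0,0.054],"gripper":0.15},
  {"travel":[0,0,0],"turn":[0,0,0.054],"gripper":0.15},
  {"travel":[0,0,0],"turn":[0,0,0.049],"gripper":0.15},
  {"travel":[0,0,0],"turn":[0,0,0],"gripper":0.15},
])

```text
t: 24.45
position: [0.6423, -0.2785, 0.135]
tool_rot: [0.729, 0.685, -0.0, -0.0]
ft_force: [0.1, 0.3, -0.5]
grip_width: 0.27
grip_force: 20.0
```

```bash
python3 -c "
from h import *
s=robot.observe();print(s['joints'].round(2),s['grip_width'])
go(.6443,-.0015,.13,-3.8)"
```

```text
[-0.22  0.73  0.89  1.4  -0.57  1.28  0.64] 0.27010820437578015
turn total 0.0013 rows>= 1 travel total [ 6.912 -0.409  0.126] tilt [-6.e-04 -1.e-04 -1.e+00]
```

arm_command([
  {"travel":[0.864,-0.05,0],"turn":[0,0,0],"gripper":0.15},
  {"travel":[0.864,-0.05,0],"turn":[0,0,0],"gripper":0.15},
  {"travel":[0.864,-0.05,0],"turn":[0,0,0],"gripper":0.15},
  {"travel":[0.864,-0.05,0],"turn":[0,0,0],"gripper":0.15},
  {"travel":[0.864,-0.05,0],"turn":[0,0,0],"gripper":0.15},
  {"travel":[0.864,-0.05,0],"turn":[0,0,0],"gripper":0.15},
  {"travel":[0.864,-0.05,0],"turn":[0,0,0],"gripper":0.15},
  {"travel":[0.864,-0.05,0],"turn":[0,0,0],"gripper":0.15},
  {"travel":[0,0,0],"turn":[0,0,0],"gripper":0.15},
  {"travel":[0,0,0],"turn":[0,0,0],"gripper":0.15},
])

```text
t: 25.7
position: [0.6438, -0.0025, 0.1354]
tool_rot: [0.729, 0.685, -0.0, 0.0]
ft_force: [0.4, -1.2, -1.4]
grip_width: 0.272
grip_force: 20.0
```

```bash
python3 - <<'E'
from h import *
c=cam('wrist'); s=robot.observe(); print(s['grip_width'],s['position'],s['joints'].round(2))
for o in slats(c,s['position'][2]-.013): print(*o)
go(.6443,-.0015,.067,-3.8)
E
```

```text
0.2719944565980295 [ 0.64376303 -0.00319183  0.13549108] [-0.72  0.61  0.92  1.58 -0.51  1.21  0.24]
violet [ 0.6414 -0.0343] 176.4 [12.4 23. ] 0.1215 [314. 303.]
violet [0.6441 0.0161] 86.8 [23.9 51.2] 0.1212 [314. 226.]
violet [0.6467 0.0545] 176.4 [11.7 22.5] 0.1215 [314. 161.]
turn total 0.001 rows>= 1 travel total [0.043 0.011 1.712] tilt [ 1.e-04 -5.e-04 -1.e+00]
```

arm_command([
  {"travel":[-0.05,0.01,0.5],"turn":[0,0,0],"gripper":0.15},
  {"travel":[0,0,0.5],"turn":[0,0,0],"gripper":0.15},
  {"travel":[0,0,0.5],"turn":[0,0,0],"gripper":0.15},
  {"travel":[0,0,0.18],"turn":[0,0,0],"gripper":0.15},
  {"travel":[0,0,0],"turn":[0,0,0],"gripper":0.15},
  {"travel":[0,0,0],"turn":[0,0,0],"gripper":0.15},
])

```text
t: 26.5
position: [0.6443, -0.0038, 0.068]
tool_rot: [0.729, 0.684, 0.0, 0.0]
ft_force: [0.4, -0.5, -0.5]
grip_width: 0.273
grip_force: 20.0
```

```bash
python3 -c "
from h import *
print(robot.observe()['ft_force'],robot.observe()['position'])"
```

```text
[ 0.35732577 -0.4829995  -0.51064707] [ 0.64425328 -0.00378865  0.06796714]
```

arm_command([
  {"travel":[0,0,0.02],"turn":[0,0,0],"gripper":0.15},
  {"travel":[0,0,0],"turn":[0,0,0],"gripper":0.5},
  {"travel":[0,0,0],"turn":[0,0,0],"gripper":0.5},
  {"travel":[0,0,0],"turn":[0,0,0],"gripper":0.5},
  {"travel":[0,0,-0.4],"turn":[0,0,0],"gripper":0.5},
  {"travel":[0,0,-0.9],"turn":[0,0,0],"gripper":0.5},
  {"travel":[0,0,-0.9],"turn":[0,0,0],"gripper":0.5},
  {"travel":[0,0,-0.8],"turn":[0,0,0],"gripper":0.5},
  {"travel":[0,0,0],"turn":[0,0,0],"gripper":0.5},
])

```text
t: 27.62
position: [0.6455, -0.0043, 0.191]
tool_rot: [0.729, 0.684, 0.002, 0.002]
ft_force: [0.7, -0.1, -1.4]
grip_width: 0.498
grip_force: 0.0
```

```bash
python3 - <<'E'
from h import *
c=cam('wrist');
for o in slats(c,.054): print(*o)
for o in slats(c,.039): print('L1',*o)
t=cam('top')
for k,a in blobs(t,'teal',60): print('t',fit(t,k,.015))
E
```

```text
violet [ 0.6438 -0.0014] 86.3 [22.9 81.8] 0.0533 [312. 195.]
L1 teal [ 0.5957 -0.0345] 176.3 [24.4 65.8] 0.0383 [270. 225.]
L1 violet [0.5824 0.0126] 176.2 [23.5 82.4] 0.0383 [252. 184.]
L1 violet [ 0.6426 -0.0055] 86.8 [24.9 86.4] 0.0533 [312. 195.]
t (array([ 0.20722423, -0.79067212]), np.float32(106.19016), array([33.1271553 , 35.42131424]))
t (array([0.4246174 , 0.01021207]), np.float32(169.06802), array([20.54045486, 79.25940704]))
t (array([ 0.60293787, -0.03652692]), np.float32(177.6823), array([20.82756615, 65.72473145]))
```

arm_command([
  {"travel":[0,-0.788,0],"turn":[0,0,0],"gripper":0.6},
  {"travel":[0,-0.788,0],"turn":[0,0,0],"gripper":0.6},
  {"travel":[0,-0.788,0],"turn":[0,0,0],"gripper":0.6},
  {"travel":[0,-0.788,0],"turn":[0,0,0],"gripper":0.6},
  {"travel":[0,-0.788,0],"turn":[0,0,0],"gripper":0.6},
  {"travel":[0,-0.788,0],"turn":[0,0,0],"gripper":0.6},
  {"travel":[0,-0.788,0],"turn":[0,0,0],"gripper":0.6},
  {"travel":[0,0,0],"turn":[0,0,-0.051],"gripper":0.6},
  {"travel":[0,0,0],"turn":[0,0,-0.051],"gripper":0.6},
  {"travel":[0,0,0],"turn":[0,0,-0.051],"gripper":0.6},
  {"travel":[0,0,0],"turn":[0,0,-0.051],"gripper":0.6},
  {"travel":[0,0,0],"turn":[0,0,-0.051],"gripper":0.6},
  {"travel":[0,0,0],"turn":[0,0,-0.051],"gripper":0.6},
  {"travel":[0,0,0],"turn":[0,0,-0.051],"gripper":0.6},
  {"travel":[0,0,0],"turn":[0,0,-0.051],"gripper":0.6},
  {"travel":[0,0,0],"turn":[0,0,-0.051],"gripper":0.6},
  {"travel":[0,0,0],"turn":[0,0,0],"gripper":0.6},
])

```text
t: 29.85
position: [0.4265, 0.0101, 0.1875]
tool_rot: [0.097, 0.995, -0.0, -0.001]
ft_force: [-0.3, -0.6, 0.6]
grip_width: 0.601
grip_force: 0.0
```

```bash
python3 - <<'E'
from h import *
c=cam('wrist')
for o in slats(c): print(*o)
go(.4243,.010,.026,79); print(robot.observe()['joints'].round(2))
E
```

```text
teal [0.4247 0.0122] 169.4 [22.  82.9] 0.0145 [315. 188.]
violet [0.5831 0.0112] 176.3 [24.6 41.3] 0.0386 [338. 307.]
turn total -0.0013 rows>= 1 travel total [ 0.055 -0.014  4.038] tilt [-1.9e-03  1.0e-04 -1.0e+00]
[-1.51 -0.47  1.16  2.07  0.44  1.3   0.86]
```

The close view shows the violet first-layer slat was knocked to about (0.582, 0.013), partly under the second-layer slat. I'll set the upper slat aside on the bench, mend the lower one, then carry on.

arm_command([
  {"travel":[0,0,0],"turn":[0,0,0.051],"gripper":0.6},
  {"travel":[0,0,0],"turn":[0,0,0.051],"gripper":0.6},
  {"travel":[0,0,0],"turn":[0,0,0.051],"gripper":0.6},
  {"travel":[0,0,0],"turn":[0,0,0.051],"gripper":0.6},
  {"travel":[0,0,0],"turn":[0,0,0.051],"gripper":0.6},
  {"travel":[0,0,0],"turn":[0,0,0.051],"gripper":0.6},
  {"travel":[0,0,0],"turn":[0,0,0.051],"gripper":0.6},
  {"travel":[0,0,0],"turn":[0,0,0.051],"gripper":0.6},
  {"travel":[0,0,0],"turn":[0,0,0.051],"gripper":0.6},
  {"travel":[0,0.788,0],"turn":[0,0,0],"gripper":0.6},
  {"travel":[0,0.788,0],"turn":[0,0,0],"gripper":0.6},
  {"travel":[0,0.788,0],"turn":[0,0,0],"gripper":0.6},
  {"travel":[0,0.788,0],"turn":[0,0,0],"gripper":0.6},
  {"travel":[0,0.788,0],"turn":[0,0,0],"gripper":0.6},
  {"travel":[0,0.788,0],"turn":[0,0,0],"gripper":0.6},
  {"travel":[0,0.788,0],"turn":[0,0,0],"gripper":0.6},
  {"travel":[0,0,0],"turn":[0,0,0],"gripper":0.6},
])

```text
t: 32.02
position: [0.6462, -0.0044, 0.1857]
tool_rot: [0.731, 0.683, -0.002, -0.001]
ft_force: [0.3, -0.2, 0.0]
grip_width: 0.604
grip_force: 0.0
```

```bash
python3 - <<'E'
from h import *
c=cam('wrist');save(c,'w2.png')
for o in slats(c,.054): print(*o)
for o in slats(c,.039): print('L1',*o)
for k,a in blobs(c,'pink',200): print(fit(c,k,.024),k.mean(0))
go(.6438,-.0014,.067,-3.8); print(robot.observe()['joints'].round(2))
E
```

```text
violet [ 0.6436 -0.0008] 86.7 [23.  81.5] 0.0534 [313. 196.]
L1 teal [ 0.5953 -0.0348] 175.3 [25.2 65.1] 0.0383 [270. 227.]
L1 violet [0.5825 0.0125] 176.9 [24.3 82.2] 0.0383 [252. 185.]
L1 violet [ 0.6429 -0.005 ] 86.7 [24.8 86. ] 0.0534 [312. 196.]
(array([0.66876001, 0.03528255]), np.float32(86.17724), array([19.11835861, 24.97425079])) [334.25301205 155.14457831]
(array([0.58588873, 0.04099176]), np.float32(175.95517), array([25.0726757 , 92.98733521])) [255.21524664 155.1838565 ]
turn total -0.0004 rows>= 1 travel total [ 0.076 -0.04   2.976] tilt [-4.3e-03 -9.0e-04 -1.0e+00]
[-0.76  0.6   1.01  1.52 -0.51  1.32  0.24]
```

View pics/w2.png

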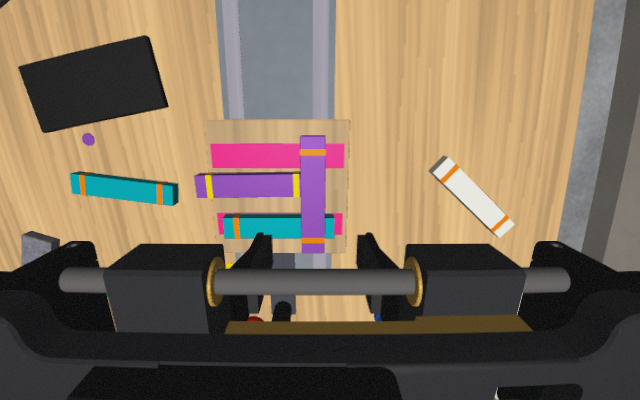

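arm_command([
  {"travel":[0.06,-0.04,0.8],"turn":[0,0,0],"gripper":0.6},
  {"travel":[0,0,0.8],"turn":[0,0,0],"gripper":0.6},
  {"travel":[0,0,0.8],"turn":[0,0,0],"gripper":0.6},
  {"travel":[0,0,0.55],"turn":[0,0,0],"gripper":0.6},
  {"travel":[0,0,0],"turn":[0,0,0],"gripper":0.15},
  {"travel":[0,0,0],"turn":[0,0,0],"gripper":0.15},
  {"travel":[0,0,0],"turn":[0,0,0],"gripper":0.15},
  {"travel":[0,0,0],"turn":[0,0,0],"gripper":0.15},
  {"travel":[0,0,0],"turn":[0,0,0],"gripper":0.15},
  {"travel":[0,0,-0.6],"turn":[0,0,0],"gripper":0.15},
  {"travel":[0,0,-0.6],"turn":[0,0,0],"gripper":0.15},
  {"travel":[0,0,0],"turn":[0,0,0],"gripper":0.15},
])

```text
t: 33.58
position: [0.6446, -0.0016, 0.1188]
tool_rot: [0.73, 0.684, 0.0, -0.0]
ft_force: [-0.1, -0.1, -1.1]
grip_width: 0.274
grip_force: 20.0
```

arm_command([
  {"travel":[0,0.72,0],"turn":[0,0,0],"gripper":0.15},
  {"travel":[0,0.72,0],"turn":[0,0,0],"gripper":0.15},
  {"travel":[0,0.71,0],"turn":[0,0,0],"gripper":0.15},
  {"travel":[0,0,0],"turn":[0,0,0],"gripper":0.15},
  {"travel":[0,0,0.7],"turn":[0,0,0],"gripper":0.15},
  {"travel":[0,0,0.7],"turn":[0,0,0],"gripper":0.15},
  {"travel":[0,0,0.7],"turn":[0,0,0],"gripper":0.15},
  {"travel":[0,0,0],"turn":[0,0,0],"gripper":0.15},
])

```text
t: 34.58
position: [0.7277, -0.0067, 0.0308]
tool_rot: [0.73, 0.684, -0.002, -0.002]
ft_force: [-1.0, -0.2, 0.3]
grip_width: 0.272
grip_force: 20.0
```

arm_command([
  {"travel":[0,0,0.06],"turn":[0,0,0],"gripper":0.15},
  {"travel":[0,0,0],"turn":[0,0,0],"gripper":0.5},
  {"travel":[0,0,0],"turn":[0,0,0],"gripper":0.5},
  {"travel":[0,0,0],"turn":[0,0,0],"gripper":0.5},
  {"travel":[0,0,-0.9],"turn":[0,0,0],"gripper":0.5},
  {"travel":[0,0,-0.9],"turn":[0,0,0],"gripper":0.5},
  {"travel":[0,0,-0.9],"turn":[0,0,0],"gripper":0.5},
  {"travel":[0,0,-0.9],"turn":[0,0,0],"gripper":0.5},
  {"travel":[0,0,0],"turn":[0,0,-0.05],"gripper":0.5},
  {"travel":[0,0,0],"turn":[0,0,-0.05],"gripper":0.5},
  {"travel":[0,0,0],"turn":[0,0,-0.05],"gripper":0.5},
  {"travel":[0,0,0],"turn":[0,0,-0.05],"gripper":0.5},
  {"travel":[0,0,0],"turn":[0,0,-0.05],"gripper":0.5},
  {"travel":[0,0,0],"turn":[0,0,-0.05],"gripper":0.5},
  {"travel":[0,0,0],"turn":[0,0,-0.05],"gripper":0.5},
  {"travel":[0,0,0],"turn":[0,0,-0.05],"gripper":0.5},
  {"travel":[0,0,0],"turn":[0,0,-0.05],"gripper":0.5},
  {"travel":[0,0,0],"turn":[0,0,-0.05],"gripper":0.5},
  {"travel":[0,0,0],"turn":[0,0,0],"gripper":0.5},
])

```text
t: 36.95
position: [0.7296, -0.0072, 0.1748]
tool_rot: [0.033, 0.999, 0.0, -0.001]
ft_force: [-0.1, 0.1, 0.5]
grip_width: 0.501
grip_force: 0.0
```

```bash
python3 - <<'E'
from h import *
c=cam('wrist')
for o in slats(c,.039): print('L1',*o)
for o in slats(c,.015): print('b',*o)
go(.5825,.0125,.17,86.6); print(robot.observe()['joints'].round(2),robot.observe()['position'])
E
```

```text
L1 teal [ 0.6042 -0.0361] 176.0 [23.8 81.7] 0.0384 [271.  64.]
L1 violet [0.5895 0.0109] 176.3 [23.2 68.8] 0.0384 [324.  42.]
b teal [ 0.6001 -0.0389] 176.0 [26.5 88.8] 0.0384 [272.  64.]
b violet [ 0.727  -0.0068] 86.2 [23.3 82. ] 0.0144 [314. 192.]
b violet [0.5841 0.0119] 176.3 [25.2 74.8] 0.0384 [324.  42.]
turn total -0.0028 rows>= 1 travel total [3.7   0.273 0.118] tilt [-2.5e-03  8.0e-04 -1.0e+00]
[-0.43  0.67  0.62  1.25 -0.38  1.34  1.67] [ 0.72958591 -0.00716678  0.17473882]
```

arm_command([
  {"travel":[0.74,0.055,0],"turn":[0,0,-0.003],"gripper":0.37},
  {"travel":[0.74,0.055,0],"turn":[0,0,0],"gripper":0.37},
  {"travel":[0.74,0.055,0],"turn":[0,0,0],"gripper":0.37},
  {"travel":[0.74,0.055,0],"turn":[0,0,0],"gripper":0.37},
  {"travel":[0.74,0.055,0],"turn":[0,0,0],"gripper":0.37},
  {"travel":[0,0,0.8],"turn":[0,0,0],"gripper":0.37},
  {"travel":[0,0,0],"turn":[0,0,0],"gripper":0.37},
  {"travel":[0,0,0],"turn":[0,0,0],"gripper":0.37},
])

```text
t: 38.0
position: [0.583, 0.0122, 0.1438]
tool_rot: [0.028, 1.0, 0.0, -0.001]
ft_force: [-0.1, -0.8, 0.8]
grip_width: 0.368
grip_force: 0.0
```

```bash
python3 - <<'E'
from h import *
c=cam('wrist')
for o in slats(c,.039): print('L1',*o)
go(.5825,.0125,.052,86.3); print(robot.observe()['joints'].round(2),robot.observe()['position'])
E
```

```text
L1 teal [ 0.5981 -0.0354] 176.0 [24.1 71.5] 0.0384 [261. 220.]
L1 teal [ 0.5496 -0.0321] 86.7 [11.4 24.1] 0.0382 [260. 175.]
L1 violet [0.582  0.0114] 176.7 [23.1 81.4] 0.0384 [313. 206.]
L1 violet [0.5279 0.0145] 86.7 [11.6 22.8] 0.0383 [312. 147.]
turn total 0.0026 rows>= 1 travel total [0.017 0.008 2.301] tilt [-1.4e-03  4.0e-04 -1.0e+00]
[-0.64  0.37  0.66  1.73 -0.24  1.13  1.61] [0.58316518 0.012133   0.14403596]
```

arm_command([
  {"travel":[0,0,0.8],"turn":[0,0,0.002],"gripper":0.37},
  {"travel":[0,0,0.8],"turn":[0,0,0],"gripper":0.37},
  {"travel":[0,0,0.7],"turn":[0,0,0],"gripper":0.37},
  {"travel":[0,0,0],"turn":[0,0,0],"gripper":0.15},
  {"travel":[0,0,0],"turn":[0,0,0],"gripper":0.15},
  {"travel":[0,0,0],"turn":[0,0,0],"gripper":0.15},
  {"travel":[0,0,0],"turn":[0,0,0],"gripper":0.15},
  {"travel":[0,0,-0.8],"turn":[0,0,0],"gripper":0.15},
  {"travel":[-0.62,0.68,0],"turn":[0,0,0],"gripper":0.15},
  {"travel":[0,0,0],"turn":[0,0,0],"gripper":0.15},
  {"travel":[0,0,0],"turn":[0,0,0],"gripper":0.15},
])

```text
t: 39.42
position: [0.6084, 0.0377, 0.0829]
tool_rot: [0.031, 1.0, 0.0, -0.001]
ft_force: [0.2, -0.6, -1.3]
grip_width: 0.272
grip_force: 20.0
```

```bash
python3 -c "
from h import *
s=robot.observe();print(s['position'],s['ft_force'],s['grip_width'])
go(.609,.0384,.052,86.2)"
```

```text
[0.60836786 0.03774907 0.08287892] [ 0.20845869 -0.58029382 -1.30421129] 0.27248538114023246
turn total 0.0016 rows>= 1 travel total [-0.015  0.017  0.772] tilt [-3.e-03  2.e-04 -1.e+00]
```

arm_command([
  {"travel":[0,0,0.4],"turn":[0,0,0],"gripper":0.15},
  {"travel":[0,0,0.38],"turn":[0,0,0],"gripper":0.15},
  {"travel":[0,0,0],"turn":[0,0,0],"gripper":0.15},
  {"travel":[0,0,0],"turn":[0,0,0],"gripper":0.5},
  {"travel":[0,0,0],"turn":[0,0,0],"gripper":0.5},
  {"travel":[0,0,0],"turn":[0,0,0],"gripper":0.5},
  {"travel":[0,0,-0.4],"turn":[0,0,0],"gripper":0.5},
  {"travel":[0,0,-0.9],"turn":[0,0,0],"gripper":0.5},
  {"travel":[0,0,-0.9],"turn":[0,0,0],"gripper":0.5},
  {"travel":[0,0,-0.8],"turn":[0,0,0],"gripper":0.5},
  {"travel":[0,0,0],"turn":[0,0,0],"gripper":0.5},
])

```text
t: 40.8
position: [0.6105, 0.0379, 0.1756]
tool_rot: [0.031, 1.0, 0.001, 0.001]
ft_force: [1.0, 0.2, -0.6]
grip_width: 0.499
grip_force: 0.0
```

```bash
python3 - <<'E'
from h import *
c=cam('wrist')
for o in slats(c,.039): print('L1',*o)
for o in slats(c,.015): print('b',*o)
go(.4393,.0087,.17,79.3); print(robot.observe()['joints'].round(2),robot.observe()['position'])
E
```

```text
L1 teal [ 0.6038 -0.0356] 176.2 [24.6 82. ] 0.0384 [239. 195.]
L1 teal [ 0.5497 -0.0321] 86.2 [11.2 24. ] 0.0383 [236. 142.]
L1 violet [0.6079 0.0382] 176.0 [22.6 82.8] 0.0384 [313. 194.]
b teal [ 0.6096 -0.0419] 176.2 [27.7 90.2] 0.0384 [240. 195.]
b teal [ 0.5513 -0.0381] 86.2 [12.2 27.3] 0.0383 [236. 142.]
b teal [0.4783 0.0026] 79.9 [12.1 23.3] 0.0145 [268.  62.]
b teal [0.4452 0.0091] 169.3 [23.7 42.6] 0.0144 [271.  24.]
b violet [0.6145 0.0377] 176.0 [24.6 90. ] 0.0384 [313. 194.]
turn total 0.0399 rows>= 1 travel total [ 4.047 -1.511  0.091] tilt [ 3.0e-04  1.5e-03 -1.0e+00]
[-0.65  0.4   0.66  1.62 -0.26  1.21  1.57] [0.60957865 0.03803336 0.17362859]
```

Layer 1 is mended. Now slat A.

arm_command([
  {"travel":[0,0,0],"turn":[0,0,0.04],"gripper":0.6},
  {"travel":[0.81,-0.3,0],"turn":[0,0,0],"gripper":0.6},
  {"travel":[0.81,-0.3,0],"turn":[0,0,0],"gripper":0.6},
  {"travel":[0.81,-0.3,0],"turn":[0,0,0],"gripper":0.6},
  {"travel":[0.81,-0.3,0],"turn":[0,0,0],"gripper":0.6},
  {"travel":[0.81,-0.3,0],"turn":[0,0,0],"gripper":0.6},
  {"travel":[0,0,0],"turn":[0,0,0],"gripper":0.6},
  {"travel":[0,0,0],"turn":[0,0,0],"gripper":0.6},
])

```text
t: 41.85
position: [0.4389, 0.0094, 0.1722]
tool_rot: [0.093, 0.996, 0.0, -0.001]
ft_force: [-0.3, -0.5, -0.3]
grip_width: 0.598
grip_force: 0.0
```

```bash
python3 - <<'E'
from h import *
c=cam('wrist')
for o in slats(c,.015): print('b',*o)
go(.4393,.0095,.026,79.3); print(robot.observe()['joints'].round(2),robot.observe()['position'])
E
```

```text
b teal [0.4247 0.0124] 168.7 [22.8 82. ] 0.0144 [314. 179.]
turn total 0.0 rows>= 1 travel total [-0.005  0.005  3.653] tilt [-2.4e-03  3.0e-04 -1.0e+00]
[-0.84 -0.07  0.7   2.05  0.05  1.15  1.23] [0.43908302 0.00935242 0.17212079]
```

arm_command([
  {"travel":[0,0,0.9],"turn":[0,0,0.003],"gripper":0.6},
  {"travel":[0,0,0.9],"turn":[0,0,0],"gripper":0.6},
  {"travel":[0,0,0.9],"turn":[0,0,0],"gripper":0.6},
  {"travel":[0,0,0.9],"turn":[0,0,0],"gripper":0.6},
  {"travel":[0,0,0.05],"turn":[0,0,0],"gripper":0.6},
  {"travel":[0,0,0],"turn":[0,0,0],"gripper":0.15},
  {"travel":[0,0,0],"turn":[0,0,0],"gripper":0.15},
  {"travel":[0,0,0],"turn":[0,0,0],"gripper":0.15},
  {"travel":[0,0,0],"turn":[0,0,0],"gripper":0.15},
  {"travel":[0,0,0],"turn":[0,0,0],"gripper":0.15},
  {"travel":[0,0,-0.9],"turn":[0,0,0],"gripper":0.15},
  {"travel":[0,0,-0.9],"turn":[0,0,0],"gripper":0.15},
  {"travel":[0,0,-0.8],"turn":[0,0,0],"gripper":0.15},
  {"travel":[0,0,0],"turn":[0,0,0],"gripper":0.15},
])

```text
t: 43.65
position: [0.4398, 0.0096, 0.1322]
tool_rot: [0.098, 0.995, 0.002, 0.001]
ft_force: [0.6, 0.5, -0.9]
grip_width: 0.273
grip_force: 20.0
```

```bash
python3 -c "
from h import *
s=robot.observe();print(s['position'],s['joints'].round(2),s['grip_width'])
go(.5685-.001,.003-.015,.13,79)
go(.5675,-.012,.13,-3.8)"
```

```text
[0.43981483 0.00960844 0.13215255] [-0.87 -0.01  0.76  2.1   0.    1.05  1.26] 0.2728762488558922
turn total -0.0013 rows>= 1 travel total [-3.237  0.079  0.054] tilt [ 0.0014  0.003  -1.    ]
turn total 0.4587 rows>= 8 travel total [-0.327  3.221  0.054] tilt [ 0.0014  0.003  -1.    ]
```

Move out first, then turn at the larger radius.

arm_command([
  {"travel":[-0.8,0.02,0],"turn":[0,0,0],"gripper":0.15},
  {"travel":[-0.8,0.02,0],"turn":[0,0,0],"gripper":0.15},
  {"travel":[-0.8,0.02,0],"turn":[0,0,0],"gripper":0.15},
  {"travel":[-0.83,0.02,0],"turn":[0,0,0],"gripper":0.15},
  {"travel":[0,0,0],"turn":[0,0,0.051],"gripper":0.15},
  {"travel":[0,0,0],"turn":[0,0,0.051],"gripper":0.15},
  {"travel":[0,0,0],"turn":[0,0,0.051],"gripper":0.15},
  {"travel":[0,0,0],"turn":[0,0,0.051],"gripper":0.15},
  {"travel":[0,0,0],"turn":[0,0,0.051],"gripper":0.15},
  {"travel":[0,0,0],"turn":[0,0,0.051],"gripper":0.15},
  {"travel":[0,0,0],"turn":[0,0,0.051],"gripper":0.15},
  {"travel":[0,0,0],"turn":[0,0,0.051],"gripper":0.15},
  {"travel":[0,0,0],"turn":[0,0,0.051],"gripper":0.15},
  {"travel":[0,0,0],"turn":[0,0,0],"gripper":0.15},
  {"travel":[0,0,0],"turn":[0,0,0],"gripper":0.15},
])

```text
t: 45.52
position: [0.5656, -0.013, 0.1293]
tool_rot: [0.729, 0.684, -0.001, -0.001]
ft_force: [-0.3, 0.5, -0.8]
grip_width: 0.274
grip_force: 20.0
```

```bash
python3 - <<'E'
from h import *
c=cam('wrist'); s=robot.observe(); print(s['grip_width'],s['position'],s['joints'].round(2))
for o in slats(c,s['position'][2]-.013): print(*o)
go(.5678,-.012,.067,-3.8)
E
```

```text
0.2734658037094311 [ 0.56562652 -0.01291462  0.12944566] [-0.91  0.5   1.09  1.8  -0.49  1.15  0.27]
teal [ 0.5623 -0.0527] 176.4 [ 9.8 22.8] 0.1168 [314. 314.]
teal [0.572 0.011] 86.4 [35.3 62.5] 0.1165 [314. 215.]
teal [0.5691 0.0555] 176.3 [11.2 23.4] 0.1165 [314. 138.]
turn total 0.0006 rows>= 1 travel total [0.026 0.053 1.561] tilt [-3.e-03  4.e-04 -1.e+00]
```

arm_command([
  {"travel":[0.04,0.05,0.5],"turn":[0,0,0],"gripper":0.15},
  {"travel":[0,0,0.5],"turn":[0,0,0],"gripper":0.15},
  {"travel":[0,0,0.4],"turn":[0,0,0],"gripper":0.15},
  {"travel":[0,0,0.17],"turn":[0,0,0],"gripper":0.15},
  {"travel":[0,0,0],"turn":[0,0,0],"gripper":0.15},
  {"travel":[0,0,0],"turn":[0,0,0],"gripper":0.5},
  {"travel":[0,0,0],"turn":[0,0,0],"gripper":0.5},
  {"travel":[0,0,0],"turn":[0,0,0],"gripper":0.5},
  {"travel":[0,0,-0.4],"turn":[0,0,0],"gripper":0.5},
  {"travel":[0,0,-0.9],"turn":[0,0,0],"gripper":0.5},
  {"travel":[0,0,-0.9],"turn":[0,0,0],"gripper":0.5},
  {"travel":[0,0,-0.8],"turn":[0,0,0],"gripper":0.5},
  {"travel":[0,0,0],"turn":[0,0,0],"gripper":0.5},
])

```text
t: 47.2
position: [0.5694, -0.0118, 0.1901]
tool_rot: [0.731, 0.683, 0.001, 0.0]
ft_force: [-0.4, -0.6, -0.6]
grip_width: 0.499
grip_force: 0.0
```

```bash
python3 - <<'E'
from h import *
c=cam('wrist'); s=robot.observe(); print(s['grip_width'],s['position'])
for o in slats(c,.054): print(*o)
for o in slats(c,.015): print('b',*o)
go(.727,-.0065,.17,-3.8)
E
```

```text
0.49920580682102733 [ 0.56860833 -0.01144178  0.18845545]
teal [0.5684 0.0026] 86.2 [23.6 81.8] 0.053 [312. 184.]
b teal [ 0.5992 -0.0092] 176.0 [ 94.6 108.7] 0.053 [329. 198.]
b violet [ 0.7263 -0.0069] 86.7 [26.  82.6] 0.0145 [454. 175.]
b violet [0.6199 0.0358] 177.3 [25.  71.3] 0.0384 [358. 145.]
turn total -0.0004 rows>= 1 travel total [0.386 3.943 0.461] tilt [-4.0e-04  1.4e-03 -1.0e+00]
```

A is placed at (0.568, 0.003). Now the slat set aside.

arm_command([
  {"travel":[0.077,0.788,0],"turn":[0,0,0],"gripper":0.5},
  {"travel":[0.077,0.788,0],"turn":[0,0,0],"gripper":0.55},
  {"travel":[0.077,0.788,0],"turn":[0,0,0],"gripper":0.55},
  {"travel":[0.077,0.788,0],"turn":[0,0,0],"gripper":0.55},
  {"travel":[0.077,0.788,0.4],"turn":[0,0,0],"gripper":0.55},
  {"travel":[0,0,0],"turn":[0,0,0],"gripper":0.55},
  {"travel":[0,0,0],"turn":[0,0,0],"gripper":0.55},
])

```text
t: 48.12
position: [0.7256, -0.0073, 0.1703]
tool_rot: [0.731, 0.683, -0.001, -0.001]
ft_force: [-0.1, 1.0, 0.3]
grip_width: 0.552
grip_force: 0.0
```

```bash
python3 - <<'E'
from h import *
c=cam('wrist')
for o in slats(c,.015): print('b',*o)
go(.727,-.0065,.027,-3.8);print(robot.observe()['joints'].round(2))
E
```

```text
b teal [ 0.5865 -0.0095] 174.3 [ 93.  113.8] 0.0528 [173. 214.]
b teal [0.5524 0.0543] 175.6 [13.3 34.4] 0.053 [143. 148.]
b violet [ 0.7283 -0.0069] 86.8 [22.2 81.5] 0.0144 [318. 193.]
b violet [0.6575 0.0325] 86.8 [14.5 25. ] 0.0382 [246. 162.]
b violet [0.6061 0.0359] 177.1 [26.  73.8] 0.0382 [198. 162.]
turn total -0.0006 rows>= 1 travel total [0.018 0.032 3.598] tilt [-2.7e-03  4.0e-04 -1.0e+00]
[-0.61  0.78  0.96  1.28 -0.63  1.39  0.25]
```

arm_command([
  {"travel":[0,0.04,0.9],"turn":[0,0,0],"gripper":0.55},
  {"travel":[0,0,0.9],"turn":[0,0,0],"gripper":0.55},
  {"travel":[0,0,0.9],"turn":[0,0,0],"gripper":0.55},
  {"travel":[0,0,0.9],"turn":[0,0,0],"gripper":0.55},
  {"travel":[0,0,0],"turn":[0,0,0],"gripper":0.15},
  {"travel":[0,0,0],"turn":[0,0,0],"gripper":0.15},
  {"travel":[0,0,0],"turn":[0,0,0],"gripper":0.15},
  {"travel":[0,0,0],"turn":[0,0,0],"gripper":0.15},
  {"travel":[0,0,0],"turn":[0,0,0],"gripper":0.15},
  {"travel":[0,0,-0.9],"turn":[0,0,0],"gripper":0.15},
  {"travel":[0,0,-0.9],"turn":[0,0,0],"gripper":0.15},
  {"travel":[0,0,-0.8],"turn":[0,0,0],"gripper":0.15},
  {"travel":[0.05,-0.7,0],"turn":[0,0,0],"gripper":0.15},
  {"travel":[0,-0.7,0],"turn":[0,0,0],"gripper":0.15},
  {"travel":[0,-0.7,0],"turn":[0,0,0],"gripper":0.15},
  {"travel":[0,0,0],"turn":[0,0,0],"gripper":0.15},
  {"travel":[0,0,0],"turn":[0,0,0],"gripper":0.15},
])

```text
t: 50.3
position: [0.6447, 0.0012, 0.1312]
tool_rot: [0.73, 0.683, -0.0, -0.001]
ft_force: [-0.8, 0.3, -0.6]
grip_width: 0.273
grip_force: 20.0
```

```bash
python3 - <<'E'
from h import *
c=cam('wrist'); s=robot.observe(); print(s['grip_width'],s['position'])
for o in slats(c,s['position'][2]-.013): print(*o)
for o in slats(c,.054): print('L2',*o)
for o in slats(c,.039): print('L1',*o)
go(.6443,-.0020,.067,-3.8)
E
```

```text
0.2728090043943959 [0.64479744 0.00100554 0.13102203]
violet [ 0.6418 -0.0321] 176.2 [15.4 23.4] 0.1177 [314. 305.]
violet [0.645  0.0183] 86.5 [23.9 48.5] 0.1176 [314. 228.]
violet [0.6477 0.0555] 176.1 [11.8 23.6] 0.1168 [314. 165.]
L2 teal [0.5842 0.0077] 86.3 [53.6 70.5] 0.0532 [220. 208.]
L2 teal [0.5728 0.0571] 175.9 [11.3 24.4] 0.0531 [215. 157.]
L2 violet [ 0.6385 -0.079 ] 176.2 [21.9 33.3] 0.1177 [314. 305.]
L2 violet [ 0.6431 -0.0074] 86.5 [33.9 68.9] 0.1176 [314. 228.]
L2 violet [0.647  0.0458] 176.1 [17.5 33.5] 0.1168 [314. 165.]
L1 teal [0.5805 0.0018] 85.4 [60.3 76.8] 0.0532 [224. 211.]
L1 teal [0.5688 0.0554] 175.9 [12.1 28.7] 0.0531 [217. 156.]
L1 violet [ 0.6377 -0.09  ] 176.2 [23.5 35.6] 0.1177 [314. 305.]
L1 violet [ 0.6426 -0.0134] 86.5 [36.3 73.6] 0.1176 [314. 228.]
L1 violet [0.6251 0.0402] 177.4 [27.9 85.2] 0.1168 [285. 170.]
turn total -0.0002 rows>= 1 travel total [-0.076 -0.007  1.601] tilt [-1.9e-03  4.0e-04 -1.0e+00]
```

arm_command([
  {"travel":[-0.08,0,0.5],"turn":[0,0,0],"gripper":0.15},
  {"travel":[0,0,0.5],"turn":[0,0,0],"gripper":0.15},
  {"travel":[0,0,0.4],"turn":[0,0,0],"gripper":0.15},
  {"travel":[0,0,0.19],"turn":[0,0,0],"gripper":0.15},
  {"travel":[0,0,0],"turn":[0,0,0],"gripper":0.15},
  {"travel":[0,0,0],"turn":[0,0,0],"gripper":0.45},
  {"travel":[0,0,0],"turn":[0,0,0],"gripper":0.45},
  {"travel":[0,0,0],"turn":[0,0,0],"gripper":0.45},
  {"travel":[0,0,-0.4],"turn":[0,0,0],"gripper":0.45},
  {"travel":[0,0,-0.9],"turn":[0,0,0],"gripper":0.45},
  {"travel":[0,0,-0.9],"turn":[0,0,0],"gripper":0.45},
  {"travel":[0,0,-0.9],"turn":[0,0,0],"gripper":0.45},
  {"travel":[0,0,0],"turn":[0,0,0],"gripper":0.45},
])

```text
t: 51.98
position: [0.6455, -0.003, 0.1952]
tool_rot: [0.731, 0.683, 0.001, 0.001]
ft_force: [1.0, 0.1, -1.2]
grip_width: 0.45
grip_force: 0.0
```

```bash
python3 - <<'E'
from h import *
c=cam('wrist'); s=robot.observe(); print(s['grip_width'],s['position'],s['joints'].round(2)); save(c,'w3.png')
for o in slats(c,.054): print('L2',*o)
for o in slats(c,.039): print('L1',*o)
go(.5967,-.150,.19,86.2)
E
```

```text
0.4492168165601639 [ 0.64468145 -0.00260124  0.19319334] [-0.79  0.61  1.05  1.52 -0.53  1.33  0.25]
L2 teal [0.5842 0.0014] 86.2 [54.7 82.4] 0.053 [239. 197.]
L2 violet [0.6441 0.0074] 86.2 [ 23.5 100.2] 0.0531 [312. 186.]
L1 teal [ 0.5886 -0.0032] 85.9 [82.7 86.8] 0.053 [251. 206.]
L1 violet [0.6222 0.0052] 86.1 [ 84.6 105.5] 0.0531 [301. 175.]
turn total 0.4996 rows>= 9 travel total [-0.953  3.756  0.08 ] tilt [ 2.0e-04  1.1e-03 -1.0e+00]
```

View pics/w3.png

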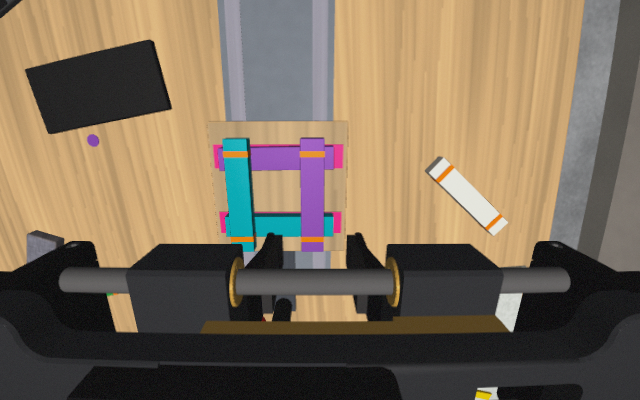

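The picture shows the complete two-layer tower, square on the stripes: teal at (237,195), violet at (312,195), with the first layer under them. Now to the handle.

arm_command([
  {"travel":[-0.75,-0.19,0],"turn":[0,0,0],"gripper":0.6},
  {"travel":[-0.75,-0.19,0],"turn":[0,0,0],"gripper":0.6},
  {"travel":[-0.75,-0.19,0],"turn":[0,0,0],"gripper":0.6},
  {"travel":[-0.75,-0.19,0],"turn":[0,0,0],"gripper":0.6},
  {"travel":[-0.75,-0.19,0],"turn":[0,0,0],"gripper":0.6},
  {"travel":[0,0,0],"turn":[0,0,0],"gripper":0.6},
  {"travel":[0,0,0],"turn":[0,0,0],"gripper":0.6},
], grip_force=35)

```text
t: 52.9
position: [0.5961, -0.1486, 0.1908]
tool_rot: [0.73, 0.683, -0.001, -0.002]
ft_force: [0.6, -0.4, -0.5]
grip_width: 0.594
grip_force: 0.0
```

```bash
python3 - <<'E'
from h import *
c=cam('wrist')
v,u=np.mgrid[100:238,240:400]; uv=np.c_[u.ravel(),v.ravel()]
P=depth(c,uv); P=P[c['z_map'][uv[:,1],uv[:,0]]>0]
T=P[(P[:,2]>.065)&(P[:,2]<.09)&(P[:,1]<-.12)]; print('top',(T.min(0)+T.max(0))/2,T.max(0)-T.min(0),T[:,2].max(),len(T))
go(.5967,-.1495,.064,-3.8);print(robot.observe()['joints'].round(2))
E
```

```text
top [ 0.59652468 -0.14786856  0.07175026] [0.02145716 0.02066468 0.01328076] 0.07839063651241679 442
turn total 0.0001 rows>= 1 travel total [-0.034  0.012  3.171] tilt [-0.0032  0.0011 -1.    ]
[-0.61  0.54  1.08  1.6  -0.49  1.3   0.48]
```

arm_command([
  {"travel":[0,0.01,0.9],"turn":[0,0,0],"gripper":0.6},
  {"travel":[0,0,0.9],"turn":[0,0,0],"gripper":0.6},
  {"travel":[0,0,0.9],"turn":[0,0,0],"gripper":0.6},
  {"travel":[0,0,0.45],"turn":[0,0,0],"gripper":0.6},
  {"travel":[0,0,0],"turn":[0,0,0],"gripper":0.1},
  {"travel":[0,0,0],"turn":[0,0,0],"gripper":0.1},
  {"travel":[0,0,0],"turn":[0,0,0],"gripper":0.1},
  {"travel":[0,0,0],"turn":[0,0,0],"gripper":0.1},
  {"travel":[0,0,0],"turn":[0,0,0],"gripper":0.1},
  {"travel":[0,0,0],"turn":[0,0,0],"gripper":0.1},
])

```text
t: 54.2
position: [0.5967, -0.1494, 0.066]
tool_rot: [0.731, 0.683, -0.0, -0.001]
ft_force: [-1.3, 1.0, 5.8]
grip_width: 0.245
grip_force: 35.0
```

arm_command([
  {"travel":[0.03,0,0],"turn":[0,0,0],"gripper":0.1},
  {"travel":[0.06,0,0],"turn":[0,0,0],"gripper":0.1},
  {"travel":[0.1,0,0],"turn":[0,0,0],"gripper":0.1},
  {"travel":[0.15,0,0],"turn":[0,0,0],"gripper":0.1},
  {"travel":[0.2,0,0],"turn":[0,0,0],"gripper":0.1},
  {"travel":[0.2,0,0],"turn":[0,0,0],"gripper":0.1},
  {"travel":[0.2,0,0],"turn":[0,0,0],"gripper":0.1},
  {"travel":[0.2,0,0],"turn":[0,0,0],"gripper":0.1},
  {"travel":[0.2,0,0],"turn":[0,0,0],"gripper":0.1},
  {"travel":[0.2,0,0],"turn":[0,0,0],"gripper":0.1},
  {"travel":[0.2,0,0],"turn":[0,0,0],"gripper":0.1},
  {"travel":[0.2,0,0],"turn":[0,0,0],"gripper":0.1},
  {"travel":[0.2,0,0],"turn":[0,0,0],"gripper":0.1},
  {"travel":[0.2,0,0],"turn":[0,0,0],"gripper":0.1},
  {"travel":[0.2,0,0],"turn":[0,0,0],"gripper":0.1},
  {"travel":[0.15,0,0],"turn":[0,0,0],"gripper":0.1},
  {"travel":[0.1,0,0],"turn":[0,0,0],"gripper":0.1},
  {"travel":[0.05,0,0],"turn":[0,0,0],"gripper":0.1},
])

```text
t: 56.45
position: [0.6044, -0.0365, 0.066]
tool_rot: [0.731, 0.683, -0.0, -0.0]
ft_force: [1.5, -2.8, 6.6]
grip_width: 0.246
grip_force: 35.0
```

```bash
python3 - <<'E'
from h import *
s=robot.observe(); print(s['joints'].round(2),s['ft_force'],s['grip_width'])
go(.6126,.100,.064,-3.8)
for o in slats(cam('wrist'),.054): print('L2',*o)
E
```

```text
[-0.74  0.66  0.98  1.74 -0.61  1.08  0.37] [ 1.47630488 -2.8369253   6.6205441 ] 0.24591592363843207
turn total -0.0004 rows>= 1 travel total [ 3.42  -0.021  0.05 ] tilt [-1.1e-03 -3.0e-04 -1.0e+00]
L2 teal [0.5738 0.0765] 85.8 [24.9 42.7] 0.0528 [236.  47.]
L2 violet [0.6462 0.056 ] 176.6 [11.6 24.1] 0.0533 [387.  83.]
L2 violet [0.648  0.0808] 176.7 [23.8 24. ] 0.0533 [391.  27.]
```

arm_command([
  {"travel":[0.04,0,0],"turn":[0,0,0],"gripper":0.1},
  {"travel":[0.08,0,0],"turn":[0,0,0],"gripper":0.1},
  {"travel":[0.14,0,0],"turn":[0,0,0],"gripper":0.1},
  {"travel":[0.2,0,0],"turn":[0,0,0],"gripper":0.1},
  {"travel":[0.2,0,0],"turn":[0,0,0],"gripper":0.1},
  {"travel":[0.2,0,0],"turn":[0,0,0],"gripper":0.1},
  {"travel":[0.2,0,0],"turn":[0,0,0],"gripper":0.1},
  {"travel":[0.2,0,0],"turn":[0,0,0],"gripper":0.1},
  {"travel":[0.2,0,0],"turn":[0,0,0],"gripper":0.1},
  {"travel":[0.2,0,0],"turn":[0,0,0],"gripper":0.1},
  {"travel":[0.2,0,0],"turn":[0,0,0],"gripper":0.1},
  {"travel":[0.2,0,0],"turn":[0,0,0],"gripper":0.1},
  {"travel":[0.2,0,0],"turn":[0,0,0],"gripper":0.1},
  {"travel":[0.2,0,0],"turn":[0,0,0],"gripper":0.1},
  {"travel":[0.2,0,0],"turn":[0,0,0],"gripper":0.1},
  {"travel":[0.2,0,0],"turn":[0,0,0],"gripper":0.1},
  {"travel":[0.16,0,0],"turn":[0,0,0],"gripper":0.1},
  {"travel":[0.12,0,0],"turn":[0,0,0],"gripper":0.1},
  {"travel":[0.08,0,0],"turn":[0,0,0],"gripper":0.1},
  {"travel":[0.04,0,0],"turn":[0,0,0],"gripper":0.1},
])

```text
t: 59.0
position: [0.6133, 0.0935, 0.066]
tool_rot: [0.731, 0.683, -0.0, -0.0]
ft_force: [1.4, -3.0, 5.1]
grip_width: 0.246
grip_force: 35.0
```

arm_command([
  {"travel":[0.06,0,0],"turn":[0,0,0],"gripper":0.1},
  {"travel":[0.06,0,0],"turn":[0,0,0],"gripper":0.1},
  {"travel":[0.06,0,0],"turn":[0,0,0],"gripper":0.1},
])

```text
t: 59.38
position: [0.6138, 0.1001, 0.066]
tool_rot: [0.731, 0.683, -0.001, -0.0]
ft_force: [2.1, -10.5, 7.2]
grip_width: 0.239
grip_force: 35.0
```

arm_command([
  {"travel":[0,0,0],"turn":[0,0,0],"gripper":0.1},
  {"travel":[0,0,0],"turn":[0,0,0],"gripper":0.6},
  {"travel":[0,0,0],"turn":[0,0,0],"gripper":0.6},
  {"travel":[0,0,0],"turn":[0,0,0],"gripper":0.6},
  {"travel":[0,0,0],"turn":[0,0,0],"gripper":0.6},
  {"travel":[0,0,0],"turn":[0,0,0],"gripper":0.6},
  {"travel":[0,0,-0.5],"turn":[0,0,0],"gripper":0.6},
  {"travel":[0,0,-0.9],"turn":[0,0,0],"gripper":0.6},
  {"travel":[0,0,-0.9],"turn":[0,0,0],"gripper":0.6},
  {"travel":[0,0,-0.9],"turn":[0,0,0],"gripper":0.6},
  {"travel":[0,0,0],"turn":[0,0,0],"gripper":0.6},
])

```text
t: 60.75
position: [0.6149, 0.1007, 0.1974]
tool_rot: [0.731, 0.683, 0.002, 0.0]
ft_force: [0.4, -1.2, -0.5]
grip_width: 0.599
grip_force: 0.0
```

```bash
python3 - <<'E'
from h import *
c=cam('wrist'); s=robot.observe(); print(s['position'],s['joints'].round(2)); save(c,'w4.png')
for o in slats(c,.054,150): print('L2',*o)
v,u=np.mgrid[100:238,240:400]; uv=np.c_[u.ravel(),v.ravel()]
P=depth(c,uv); T=P[(P[:,2]>.065)&(P[:,2]<.09)&(P[:,1]<.13)]; print('post',(T.min(0)+T.max(0))/2)
t=cam('top'); save(t,'t4.png')
hsv=cv2.cvtColor(t['pixels'],cv2.COLOR_RGB2HSV)
E
```

```text
[0.61406646 0.10101504 0.19548406] [-1.01  0.56  1.08  1.58 -0.51  1.31  0.08]
L2 teal [0.6097 0.2351] 86.0 [74.2 89.4] 0.053 [271.  53.]
L2 violet [0.6565 0.1925] 176.3 [10.7 22.5] 0.0534 [352. 101.]
L2 violet [0.8541 0.249 ] 8.0 [34.6 34.9] 0.0489 [565.  24.]
L2 violet [0.6594 0.2411] 85.6 [24.1 71.1] 0.0532 [353.  42.]
post [0.6136449  0.10154364 0.07229846]
```

View pics/w4.png

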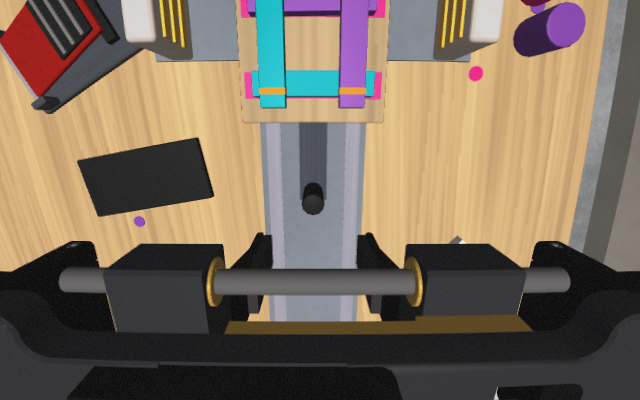

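The picture shows the tower standing on the sledge between the heads, with the post at (312,200). Next is locating the treadle pad.

```bash
python3 - <<'E'
from h import *
t=cam('top'); s=cam('side')
v,u=np.mgrid[215:280,165:225]; uv=np.c_[u.ravel(),v.ravel()]
P=depth(t,uv)
for lo,hi in ((.047,.06),(.04,.047),(.025,.04)):
    k=(P[:,2]>lo)&(P[:,2]<hi)&(P[:,0]<.46); print(lo,k.sum(),P[k].mean(0).round(4),P[k].min(0).round(3),P[k].max(0).round(3))
k=(P[:,2]>.02)&(P[:,2]<.07)&(P[:,0]<.46); r=cv2.minAreaRect((P[k][:,:2]*1000).astype(np.float32)); print(r)
# slope of the treadle top, pad region
b=t['pixels'][215:280,165:225].reshape(-1,3).astype(int); 
hsv=cv2.cvtColor(t['pixels'],cv2.COLOR_RGB2HSV)[215:280,165:225].reshape(-1,3)
red=((hsv[:,0]<10)|(hsv[:,0]>170))&(hsv[:,1]>120)&(hsv[:,2]>50); print('red',P[red].mean(0),red.sum())
pad=~red&(P[:,2]>.043)&(P[:,2]<.07)&(P[:,0]<.47); r=cv2.minAreaRect((P[pad][:,:2]*1000).astype(np.float32)); print('pad',r,P[pad].mean(0))
cr=cv2.resize(t['pixels'][210:285,160:235],None,fx=6,fy=6); cv2.imwrite('pics/tr.png',cr[:,:,::-1])
E
```

```text
<stdin>:6: RuntimeWarning: Mean of empty slice.
  ret = um.true_divide(
Traceback (most recent call last):
ValueError: zero-size array to reduction operation minimum which has no identity
```

```bash
python3 - <<'E'
from h import *
t=cam('top'); p=plane(t,[(188,237),(196,256)],.05); print(p)
go(p[0,0],p[0,1],.19,36)
E
```

```text
[[0.39304437 0.28648065 0.05      ]
 [0.33647973 0.25925156 0.05      ]]
turn total -0.2215 rows>= 4 travel total [ 6.978 -1.724  0.068] tilt [-3.8e-03  3.0e-04 -1.0e+00]
```

arm_command([
  {"travel":[0,0,0],"turn":[0,0,-0.044],"gripper":0},
  {"travel":[0,0,0],"turn":[0,0,-0.044],"gripper":0},
  {"travel":[0,0,0],"turn":[0,0,-0.044],"gripper":0},
  {"travel":[0,0,0],"turn":[0,0,-0.044],"gripper":0},
  {"travel":[0,0,0],"turn":[0,0,-0.044],"gripper":0},
  {"travel":[0.872,-0.215,0],"turn":[0,0,0],"gripper":0},
  {"travel":[0.872,-0.215,0],"turn":[0,0,0],"gripper":0},
  {"travel":[0.872,-0.215,0],"turn":[0,0,0],"gripper":0},
  {"travel":[0.872,-0.215,0],"turn":[0,0,0],"gripper":0},
  {"travel":[0.872,-0.215,0],"turn":[0,0,0],"gripper":0},
  {"travel":[0.872,-0.215,0],"turn":[0,0,0],"gripper":0},
  {"travel":[0.872,-0.215,0],"turn":[0,0,0],"gripper":0},
  {"travel":[0.872,-0.215,0],"turn":[0,0,0],"gripper":0},
  {"travel":[0,0,0],"turn":[0,0,0],"gripper":0},
])

```text
t: 62.75
position: [0.3923, 0.2893, 0.1935]
tool_rot: [0.454, 0.891, -0.001, -0.002]
ft_force: [0.3, -0.2, -0.8]
grip_width: 0.006
grip_force: 0.0
```

```bash
python3 - <<'E'
from h import *
c=cam('wrist'); s=robot.observe(); print(s['position'],s['joints'].round(2),s['grip_width']); save(c,'w5.png')
v,u=np.mgrid[0:240,0:640]; uv=np.c_[u.ravel(),v.ravel()]
P=depth(c,uv); hsv=cv2.cvtColor(c['pixels'],cv2.COLOR_RGB2HSV)[:240].reshape(-1,3)
near=(np.hypot(P[:,0]-.37,P[:,1]-.275)<.1)
red=near&((hsv[:,0]<8)|(hsv[:,0]>172))&(hsv[:,1]>120)&(hsv[:,2]>50)&(P[:,2]<.07); print('red',P[red].mean(0),red.sum(), cv2.minAreaRect((P[red][:,:2]*1000).astype(np.float32)))
pad=near&~red&(hsv[:,1]<90)&(P[:,2]>.043)&(P[:,2]<.07); r=cv2.minAreaRect((P[pad][:,:2]*1000).astype(np.float32)); print('pad',r,P[pad].mean(0),pad.sum(),uv[pad].mean(0))
E
```

```text
[0.39368537 0.28797553 0.19367687] [-1.62  0.06  0.95  1.92 -0.06  1.19 -0.03] 0.0038544744909497354
red [0.35287851 0.27462079 0.03689281] 3948 ((370.86077880859375, 270.0501403808594), (114.55411529541016, 84.39905548095703), 24.418981552124023)
pad ((394.1646423339844, 292.7999267578125), (54.78261184692383, 62.02496337890625), 24.48710060119629) [0.39168114 0.29058829 0.05167351] 2536 [314.91009464 197.23264984]
```

View pics/w5.png

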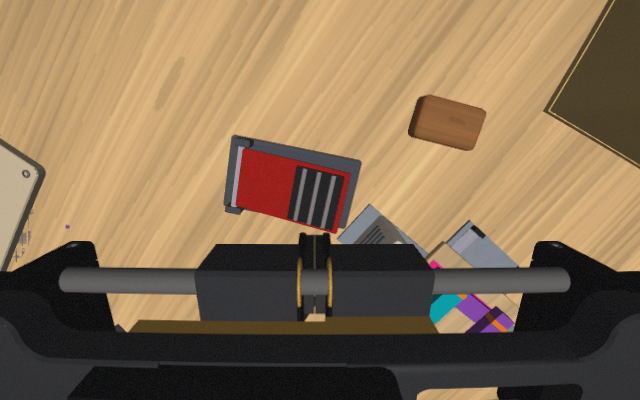

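The wrist view shows the treadle's black pad at (317,197), right under the closed fingers and clear of the lamp head. Pressing now.

arm_command([
  {"travel":[0,0,0.9],"turn":[0,0,0],"gripper":0},
  {"travel":[0,0,0.9],"turn":[0,0,0],"gripper":0},
  {"travel":[0,0,0.9],"turn":[0,0,0],"gripper":0},
  {"travel":[0,0,0.25],"turn":[0,0,0],"gripper":0},
  {"travel":[0,0,0.15],"turn":[0,0,0],"gripper":0},
  {"travel":[0,0,0.15],"turn":[0,0,0],"gripper":0},
  {"travel":[0,0,0.15],"turn":[0,0,0],"gripper":0},
  {"travel":[0,0,0],"turn":[0,0,0],"gripper":0},
])

```text
t: 63.8
position: [0.396, 0.2882, 0.0592]
tool_rot: [0.456, 0.89, 0.001, -0.0]
ft_force: [3.4, -2.2, 6.7]
grip_width: 0.007
grip_force: 3.3
```

arm_command([
  {"travel":[0,0,0.06],"turn":[0,0,0],"gripper":0},
  {"travel":[0,0,0.06],"turn":[0,0,0],"gripper":0},
  {"travel":[0,0,0.06],"turn":[0,0,0],"gripper":0},
  {"travel":[0,0,0],"turn":[0,0,0],"gripper":0},
])

```text
t: 64.3
position: [0.3965, 0.2885, 0.054]
tool_rot: [0.456, 0.89, 0.002, -0.001]
ft_force: [-5.4, -9.6, 38.1]
grip_width: 0.005
grip_force: 19.0
```

arm_command([
  {"travel":[0,0,-0.03],"turn":[0,0,0],"gripper":0},
  {"travel":[0,0,0],"turn":[0,0,0],"gripper":0},
  {"travel":[0,0,0],"turn":[0,0,0],"gripper":0},
])

```text
t: 64.68
position: [0.3965, 0.2884, 0.0545]
tool_rot: [0.456, 0.89, 0.002, -0.001]
ft_force: [-1.3, -6.3, 24.3]
grip_width: 0.0
grip_force: 12.2
```

arm_command([
  {"travel":[0,0,-0.3],"turn":[0,0,0],"gripper":0},
  {"travel":[0,0,-0.3],"turn":[0,0,0],"gripper":0},
  {"travel":[0,0,-0.8],"turn":[0,0,0],"gripper":0},
  {"travel":[0,0,-0.8],"turn":[0,0,0],"gripper":0},
  {"travel":[0,0,-0.9],"turn":[0,0,0],"gripper":0},
  {"travel":[0,0,-0.9],"turn":[0,0,0],"gripper":0},
  {"travel":[0,0,0],"turn":[0,0,0],"gripper":0},
])

```text
t: 65.55
position: [0.3956, 0.2888, 0.2147]
tool_rot: [0.456, 0.89, 0.003, -0.002]
ft_force: [-0.5, 0.3, -0.4]
grip_width: 0.003
grip_force: 0.0
```

```bash
python3 - <<'E'
from h import *
c=cam('wrist'); v,u=np.mgrid[0:240,0:640]; uv=np.c_[u.ravel(),v.ravel()]
P=depth(c,uv); k=np.hypot(P[:,0]-.392,P[:,1]-.29)<.015; print('pad z',np.median(P[k][:,2]))
s=cam('side'); cr=cv2.resize(s['pixels'][90:240,200:400],None,fx=4,fy=4,interpolation=cv2.INTER_CUBIC); cv2.imwrite('pics/end.png',cr[:,:,::-1])
for o in slats(s,.054,30): print(*o)
E
```

```text
pad z 0.05291932953580952
teal [0.5826 0.2437] 85.9 [ 24.  122.5] 0.0525 [299. 137.]
violet [0.6577 0.2397] 86.0 [ 23.6 122. ] 0.0523 [318. 132.]
violet [0.855  0.2364] 67.1 [27.9 31.4] 0.0475 [365. 119.]
```

View pics/end.png

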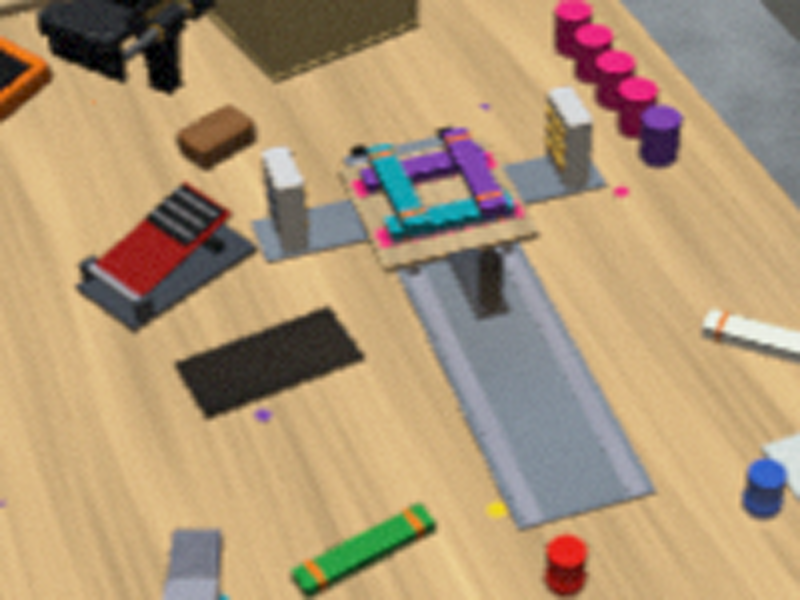

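The crop shows the tower intact between the heads at (430,190), and the treadle back up. Handing in.

```bash
python3 -c "
from plant import robot
print(robot.hand_in())"
```

```text
the job is handed in; nothing more can be done
None
```

The job is handed in (no verdict came back): all four slats found stand as a crosswise tower on the sledge, fully home between the lamps, after one knocked slat was put back, and the treadle was pressed to its stop and is up again.

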